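# Gauge and sort the sharpener's grinding wheels

### The arm

A 7-joint arm with a two-finger parallel gripper is mounted at the origin on the work surface. World frame = base frame: x ahead of the robot, y to its left, z up, the work surface at z = 0. Lengths are in m, angles in rad, forces in N, time in s.
With the tool pointing down it reaches from about 0.4 to 0.85 m from the base axis. Payload 10.4 kg.
Tool frame: the origin (TCP) lies at the very end of the fingers, on their centre line; the grasp point (between the pads) lies 19 mm behind it; y points along the fingers, z is the direction in which the jaws open and shut, and the axes are right-handed (so a half turn about y gives the same grasp; the last joint's range is limited). The gripper opens to 85 mm and grips with 20 to 120 N. Pads are 22 mm wide; open, the fingers measure 114 mm over their backs; the gripper's body (76 mm by 85 mm) begins 54 mm behind the grasp point. The pads swing forward as they close: fully open they stand 13 mm farther back than shut.
Start: joints at [1.186, 0.332, -0.065, 1.46, 0.022, 1.35, -0.088], TCP at [0.221, -0.585, 0.231] pointing down, gripper open.
Joint ranges: [-2.6, 2.6], [-0.5, 2.12], [-1.47, 1.34], [0.16, 2.42], [-1.27, 4.41], [0.06, 2.06], [-2.6, 2.6]. Speed limits (rad/s): [2.22, 2.22, 2.79, 2.79, 3.14, 3.14, 3.14].

### API

Orientations are given as a unit quaternion [x, y, z, w].
In Python, from workcell import manip gives the robot as it stands.
- The arm moves only by the tool arm_command, never from a script. Its argument "commands" is a list that holds one entry, the list of rows, each a list of 6 numbers: the shift along the world's x, y, z in cm, then the turn, a rotation vector about the world's x, y, z in degrees. A call has 1 to 20 rows; each row is the pose to reach, as a shift and turn from the pose commanded when the call began; what a row does not reach only later rows make up. A row lasts 1/10 s, in which the tool goes at most 50 mm and 8.59 degrees, less where a joint would pass 70% of its speed; a pose out of reach is approached as far as the arm can. A call with a gripper value outside its range is refused whole. "claw" is the finger opening in cm, from 0 to 8.54, set as the call begins (left out, the last holds). The fingers move at their own pace and stop on an object; "newtons" is the grip in N (left out, the last holds). Time passes only in rows, so rows that repeat a pose let the fingers close. It gives the time, the measured TCP pose, the force and the opening at its end, in the units of the state.
- manip.get_obs(): the state, without advancing time (a new reading comes with each control period).
- manip.camera(name): name is "scene" or "top"; returns a dict with "pixels" (480x640x3 uint8, blue, green, red), "depth" (480x640 float32, m along the optical axis (not along the pixel's ray), 0 where there is no reading), "K" (3x3 intrinsics, pixels), "k1" (the pictures are not rectified: a ray, as slopes to the right and down, at radius r is drawn at 1 + k1 r^2 times it, then the intrinsics apply), "rvec" (rotation vector, rad) and "tvec" (3), from world to camera coordinates, as OpenCV has them. Camera axes: x right, y down, z forward; pixel columns grow to the right and rows downward; lengths in m; the calibration is good to about 2 mm. A picture is of the moment at which its call begins.
- manip.hand_in(): hands the job in, once; it reports no verdict.
Trained networks look in the newest picture that a camera, given by its name, has taken for a name from the list of things; names that differ only in an ending like _2 or _b are one class to them, and where a whole thing is asked for, a point or a joint stands for the part that bears it (a point fixed in the world has none). Each returns a list of dicts, best first, with "p" (0 to 1); they miss things now and then, are a little off and sometimes report something else, mostly with a low value. They report only what shows in the picture. A call takes as long as a camera call. They do not tell look-alikes from the thing itself.
- manip.masks_of(camera, thing): "mask" (480x640 bool, what is visible of it) and "bbox" ([left, top, right, bottom] in pixels, round what is visible of it).
The state is a dict: "clock": time; "joint_pos": joint angles; "joint_velocities": joint speeds; "tau": joint torques, N m; "position": TCP position; "ee_rot": TCP orientation; "ft_force": force on the tool from outside, world axes, zero at the start; "torque": the same for the moment, N m; "grip_width": opening from 0.0 (shut) to 1.0 (fully open).
Only numpy, scipy, OpenCV 4.12 (cv2) and the standard library are available. Lean on these libraries where they do the work, as an engineer would, in place of code of your own. Each camera call takes 0.05 s, during which the arm holds its last target.

### The job

Check the wheels in the instrument sharpener's magazine for wear: squeeze the two clips on the magazine cover together to free it and set it down right way up on the bench, then take the wheels one by one, in pocket order from the free end towards the motor head, lay each flat between the caliper jaws and slide the jaw gently shut until it bears on the wheel and holds it for a moment. A wheel that gauges under 30 mm goes into the steel discard tray, any other goes back flat in the pocket it came from. When all are done, clip the cover fully home on the magazine again, and do not disturb the oil bottle, the blue cassette or the brush.

Things in the scene. Friction and masses are not known exactly. Their poses are not given: they have to be found in the camera images.
- sharpener: Bench instrument sharpener, fixed. Its magazine is a white plinth 60 x 150 mm (x by y), 20 mm high, with three pockets in a row along y and, in the middle of each long side, a lip 13 to 16 mm above the bench. The motor head (100 x 130 mm, up to 120 mm high) stands at the +y end, from y = 110 to 240 mm. Origin: under the magazine's centre, at bench height; z up.
- pocket_1 (a point): Centre of the floor of pocket 1, the one at the free end (away from the motor head); floor 20 mm above the bench, pocket 43 x 43 mm, walls 4 mm high and 3 mm thick.
- pocket_2 (a point): The same for the middle pocket, 46 mm further along.
- pocket_3 (a point): The same for the pocket nearest the motor head.
- cover_seat (a point): Point fixed on the sharpener where the cover's origin lies when it is fully home (8 mm above the bench, under the magazine's centre).
- cover: Dark grey clip-on cover, loose: inverted box 59 x 160 mm (x by y), 33 mm high, 118 g with clips, fits over the pocket walls with 2 mm to spare. Side walls rest on the plinth; end walls reach 12 mm lower past the plinth's ends, and on the bench it stands on them. Origin: centre, level with the end walls' feet; z up, y along its length, along the sharpener's y when fitted (fits either way round).
- clip_front (a joint): Spring clip, middle of the cover's -x side, angle in rad: 0 latched, 0.22 fully squeezed. A lever hinged at the cover's top edge: pressing its upright pad inwards swings its hook, below, out from under the plinth's lip; free from about 0.12. About 6 N on the pad squeezes it fully; it springs back when let go.
- clip_back (a joint): The same on the cover's +x side. The two pads are 22 mm wide (along y), stand 36 to 58 mm above the cover's origin and lean outwards: 60 mm over their outer faces at mid height, 65 mm at the top, 54 mm when fully squeezed, when they are upright. The cover is carried by gripping both pads; the hooks below them stand 77 mm apart over their outer faces.
- wheel_1a: Grinding wheel lying flat in pocket 1, or None when absent (wheel_1a and wheel_1b are never both there). Disc of pale grey-pink abrasive, 16 mm thick, dark 11 mm bore mark; wheels are 38 mm across when new and down to 25 mm when worn: gauge it to know. Origin: its centre, 8 mm above its underside; z along its axis.
- wheel_1b: Grinding wheel lying flat in pocket 1, or None when absent (wheel_1a and wheel_1b are never both there). Disc of pale grey-pink abrasive, 16 mm thick, dark 11 mm bore mark; wheels are 38 mm across when new and down to 25 mm when worn: gauge it to know. Origin: its centre, 8 mm above its underside; z along its axis.
- wheel_2a: Grinding wheel lying flat in pocket 2, or None when absent (wheel_2a and wheel_2b are never both there). Disc of pale grey-pink abrasive, 16 mm thick, dark 11 mm bore mark; wheels are 38 mm across when new and down to 25 mm when worn: gauge it to know. Origin: its centre, 8 mm above its underside; z along its axis.
- wheel_2b: Grinding wheel lying flat in pocket 2, or None when absent (wheel_2a and wheel_2b are never both there). Disc of pale grey-pink abrasive, 16 mm thick, dark 11 mm bore mark; wheels are 38 mm across when new and down to 25 mm when worn: gauge it to know. Origin: its centre, 8 mm above its underside; z along its axis.
- wheel_3a: Grinding wheel lying flat in pocket 3, or None when absent (wheel_3a and wheel_3b are never both there). Disc of pale grey-pink abrasive, 16 mm thick, dark 11 mm bore mark; wheels are 38 mm across when new and down to 25 mm when worn: gauge it to know. Origin: its centre, 8 mm above its underside; z along its axis.
- wheel_3b: Grinding wheel lying flat in pocket 3, or None when absent (wheel_3a and wheel_3b are never both there). Disc of pale grey-pink abrasive, 16 mm thick, dark 11 mm bore mark; wheels are 38 mm across when new and down to 25 mm when worn: gauge it to know. Origin: its centre, 8 mm above its underside; z along its axis.
- caliper: Large steel caliper clamped flat on a fixed dark plate 120 x 190 mm (x by y), 10 mm thick. The beam lies along y at x = 38 mm; slide and clamps on it reach 24 mm above the bench. Both jaws point to -x, from the beam to x = -34 mm, 11.5 to 16.5 mm above the bench (just above the plate). Origin: centre of the plate's underside; z up.
- caliper_slide (a joint): Caliper reading: the gap between the jaws in m, 0 shut to 0.090 fully open. The fixed jaw's gauging face looks to +y at y = -62 mm in the caliper's frame; the moving jaw's faces it, at y = -62 mm plus this reading. Slides with about 1.5 N of friction and stays where it is left.
- caliper_knob (a point): On the slide, 10 mm up the thumb knob: an upright steel cylinder 14 mm in diameter and 20 mm high (24 to 44 mm above the bench), to be pushed or pinched to move the slide along the caliper's y. It is 48 mm in +x of gauge_spot and moves with the slide.
- gauge_spot (a point): Point on top of the bench plate, on the fixed jaw's gauging face, about the middle of the jaws' length: a wheel of radius r touching the fixed jaw here has its centre r further along the caliper's +y. Parts lie on the plate, 10 mm above the bench.
- discard_tray: Loose shallow stainless tray, 170 x 120 mm (x by y), 20 mm high, walls and floor 3 mm thick. Origin: centre of its underside; z up.
- oil_bottle: Bystander: small white oil bottle, 38 mm across, 95 mm tall, standing. Origin under its centre.
- cassette: Bystander: closed blue instrument cassette 85 x 180 x 26 mm lying flat. Origin under its centre.
- brush: Bystander: cleaning brush 150 mm long lying on the bench.
Mind the look-alikes: they are no part of the job. What is meant by the cover is not green, and is the larger of those in its own colour.

How it is judged:
On the way, in this order (a step that is already met when the one before it is completed fails the run):
1. the cover is off the magazine, set down right way up on the bench and released (height (world z) of cover below 0.02 m and horizontal distance between cover and sharpener above 0.08 m and angle between cover's own z axis and vertical below 0.15 rad and linear speed of cover below 0.02 m/s and contact force between the fingers and cover below 0.1 N), for 0.3 s.
2. the wheel of pocket 1 is gauged: flat, both caliper jaws bear on it (((contact force between each of caliper_slide_c0, caliper_c0 and wheel_1a above 1.5 N and angle between the z axis of wheel_1a and the z axis of caliper, either way round below 0.12 rad) or (contact force between each of caliper_slide_c0, caliper_c0 and wheel_1b above 1.5 N and angle between the z axis of wheel_1b and the z axis of caliper, either way round below 0.12 rad))), for 0.3 s.
3. the wheel of pocket 2 is gauged: flat, both caliper jaws bear on it (((contact force between each of caliper_slide_c0, caliper_c0 and wheel_2a above 1.5 N and angle between the z axis of wheel_2a and the z axis of caliper, either way round below 0.12 rad) or (contact force between each of caliper_slide_c0, caliper_c0 and wheel_2b above 1.5 N and angle between the z axis of wheel_2b and the z axis of caliper, either way round below 0.12 rad))), for 0.3 s.
4. the wheel of pocket 3 is gauged: flat, both caliper jaws bear on it (((contact force between each of caliper_slide_c0, caliper_c0 and wheel_3a above 1.5 N and angle between the z axis of wheel_3a and the z axis of caliper, either way round below 0.12 rad) or (contact force between each of caliper_slide_c0, caliper_c0 and wheel_3b above 1.5 N and angle between the z axis of wheel_3b and the z axis of caliper, either way round below 0.12 rad))), for 0.3 s.
At the end, for the whole second after the job is handed in: Every wheel of 30 mm or more lies flat in its own pocket (centre within 9 mm of the pocket's, underside no more than 3 mm above its floor), every smaller wheel lies in the discard tray, and the cover is fully home (within 4 mm and 0.05 rad) with both clips latched (under 0.08 rad), all at rest (horizontal distance between wheel_1a and pocket_1 below 0.009 m and z of wheel_1a in the frame of pocket_1 below 0.011 m and angle between the z axis of each of wheel_1a, wheel_2b, wheel_3a and the z axis of sharpener, either way round below 0.1 rad and linear speed of each of wheel_1a, wheel_1b, wheel_2a, wheel_2b, wheel_3a, wheel_3b below 0.02 m/s and x of wheel_1b in the frame of discard_tray between -0.085 and 0.085 m and y of wheel_1b in the frame of discard_tray between -0.06 and 0.06 m and z of each of wheel_1b, wheel_2a, wheel_3b in the frame of discard_tray below 0.043 m and x of wheel_2a in the frame of discard_tray between -0.085 and 0.085 m and y of wheel_2a in the frame of discard_tray between -0.06 and 0.06 m and horizontal distance between wheel_2b and pocket_2 below 0.009 m and z of wheel_2b in the frame of pocket_2 below 0.011 m and horizontal distance between wheel_3a and pocket_3 below 0.009 m and z of wheel_3a in the frame of pocket_3 below 0.011 m and x of wheel_3b in the frame of discard_tray between -0.085 and 0.085 m and y of wheel_3b in the frame of discard_tray between -0.06 and 0.06 m and distance between cover and cover_seat below 0.004 m and angle between the z axis of cover and the z axis of sharpener, either way round below 0.05 rad and value of joint each of clip_front, clip_back below 0.08 rad and linear speed of cover below 0.01 m/s); the robot touches nothing.
It fails at once if the oil bottle is disturbed (moved over 3 cm) (distance of oil_bottle from where it was at the start of the episode above 0.03 m).
It fails at once if the cassette is disturbed (moved over 3 cm) (distance of cassette from where it was at the start of the episode above 0.03 m).
It fails at once if the brush is disturbed (moved over 3 cm) (distance of brush from where it was at the start of the episode above 0.03 m).
It fails at once if a wheel is squeezed in the caliper with more than 45 N (contact force between caliper_slide_c0 and wheel_1a above 45 N or contact force between caliper_slide_c0 and wheel_1b above 45 N or contact force between caliper_slide_c0 and wheel_2a above 45 N or contact force between caliper_slide_c0 and wheel_2b above 45 N or contact force between caliper_slide_c0 and wheel_3a above 45 N or contact force between caliper_slide_c0 and wheel_3b above 45 N).
Of wheel_1a, wheel_1b only 1 to 1 are there at a start; the rules pass over those that are not, and their reading is None.
Of wheel_2a, wheel_2b only 1 to 1 are there at a start; the rules pass over those that are not, and their reading is None.
Of wheel_3a, wheel_3b only 1 to 1 are there at a start; the rules pass over those that are not, and their reading is None.
Of wheel_1a, wheel_2a, wheel_3a only 2 to 3 are there at a start; the rules pass over those that are not, and their reading is None.
At some moment in a run one of discard_tray may be knocked a few centimetres aside while the robot is not near it.
Once in a run the grip may slacken for a moment while it holds something.
It also fails if it takes over 210 s, if anything falls off the work surface, if the arm or the gripper's body presses on something with over 40 N, if the wrist force passes 120 N, or if a joint passes its speed limit or range.

## Working session

There is one attempt and no reset: what is moved stays moved. The work goes in short steps, Python scripts to look and compute and a tool call to move; the robot and the scene stay as the last step left them, time stands still between calls to the robot, and variables do not carry over. Pictures are saved under pics/ and viewed, and the job is handed in when it is done.

Besides the shell and the picture viewer there is one more tool, called after "Request:" as name([rows], argument=value, ...), one row to a line, values as JSON. arm_command: Moves the arm, as the interface text tells. Its arguments: {"type":"object","properties":{"commands":{"type":"array"},"claw":{"type":"number"},"newtons":{"type":"number"}},"required":["commands"]}

```bash
ls -la; mkdir -p pics; cat > h.py <<'E'
import numpy as np, cv2
from workcell import manip
def cam(n):
    c=manip.camera(n); return c
def save(c,name,crop=None,scale=1):
    im=c["pixels"]
    if crop: im=im[crop[1]:crop[3],crop[0]:crop[2]]
    if scale!=1: im=cv2.resize(im,None,fx=scale,fy=scale,interpolation=cv2.INTER_CUBIC)
    cv2.imwrite("pics/"+name+".png",im)
def world(c):
    "HxWx3 world points from depth"
    K=c["K"];h,w=c["depth"].shape
    u,v=np.meshgrid(np.arange(w),np.arange(h))
    pts=np.stack([u,v],-1).reshape(-1,1,2).astype(np.float64)
    n=cv2.undistortPoints(pts,np.array(K,float),np.array([c["k1"],0,0,0,0.])).reshape(h,w,2)
    d=c["depth"].astype(float)
    P=np.dstack([n[...,0]*d,n[...,1]*d,d])
    R=cv2.Rodrigues(np.array(c["rvec"],float))[0];t=np.array(c["tvec"],float).ravel()
    W=(P-t)@R
    W[d==0]=np.nan
    return W
def proj(c,p):
    q,_=cv2.projectPoints(np.array(p,float).reshape(-1,1,3),np.array(c["rvec"],float),np.array(c["tvec"],float),np.array(c["K"],float),np.array([c["k1"],0,0,0,0.]))
    return q.reshape(-1,2)
E
python3 - <<'E'
from h import *
for n in("scene","top"):
    c=cam(n); save(c,n+"0"); print(n,c["k1"],c["K"],c["rvec"],c["tvec"]); np.savez("pics/%s0.npz"%n,**c)
    R=cv2.Rodrigues(np.array(c["rvec"],float))[0];print(-R.T@np.array(c["tvec"]).ravel())
    for t in ["sharpener","cover","caliper","caliper_knob","discard_tray","oil_bottle","cassette","brush","wheel_1a","clip_front"]:
        W=world(c)
        for r in manip.masks_of(n,t)[:4]:
            m=r["mask"]; print(t,round(r["p"],2),r["bbox"],np.nanmedian(W[m],0).round(3),np.nanpercentile(W[m][:,2],95).round(3))
print(manip.get_obs())
E
```

```text
total 12
drwxr-xr-x  3 agent agent 4096 Dec  6 15:35 .
drwxr-xr-x 23 root  root  4096 Dec  6 15:35 ..
drwxr-xr-x  2 agent agent 4096 Dec  6 15:35 pics
scene 0.036494153509086864 [[556.01134378   0.         320.58340309]
 [  0.         556.01134378 242.75764192]
 [  0.           0.           1.        ]] [ 2.10449787  1.48981513 -0.48232539] [-0.2741891  -0.38465965  1.72817238]
[ 1.34675694 -0.19360358  1.16554103]
sharpener 0.66 [328.9, 209.4, 464.5, 281.9] [0.675 0.318 0.066] 0.106
sharpener 0.2 [103.8, 249.7, 170.9, 320.7] [ 0.516 -0.366  0.003] 0.018
cover 0.83 [327.6, 241.5, 395.9, 275.7] [0.644 0.178 0.041] 0.048
cover 0.75 [441.9, 163.1, 505.4, 204.4] [0.503 0.558 0.032] 0.045
caliper 0.6 [195.1, 247.9, 285.8, 317.5] [ 0.594 -0.128  0.011] 0.025
caliper_knob 0.81 [226.4, 270.8, 256.8, 302.3] [ 0.626 -0.133  0.023] 0.042
discard_tray 0.94 [102.6, 248.8, 170.5, 321.9] [ 0.516 -0.366  0.003] 0.018
oil_bottle 0.94 [299.8, 301.9, 318.3, 331.8] [ 0.767 -0.012  0.058] 0.095
cassette 0.88 [335.3, 154.1, 398.1, 190.8] [0.368 0.293 0.025] 0.03
brush 0.67 [187.6, 202.6, 224.2, 245.2] [ 0
[... 1639 characters left out ...]
1.1, 'joint_pos': array([ 1.18639938,  0.33217659, -0.06470919,  1.46006088,  0.02158444,
        1.34987597, -0.08850051]), 'joint_velocities': array([-2.44607004e-04,  2.15488808e-03, -4.01842917e-05,  3.68190915e-04,
        9.69846826e-04,  1.09763108e-04,  7.29037906e-05]), 'tau': array([-1.70033042e-05, -6.25241733e+01,  4.91950521e-02, -3.91828537e+01,
        1.65103358e-02,  1.68578703e-03,  5.33569187e-05]), 'position': array([ 0.22126739, -0.58457173,  0.23137087]), 'ee_rot': array([ 0.12719457, -0.69551124,  0.69562489, -0.12724648]), 'ft_force': array([0.54305338, 0.27115425, 0.19971759]), 'torque': array([-0.02532181, -0.02012432,  0.03563232]), 'grip_width': 1.001464735639848}
```

View pics/scene0.png

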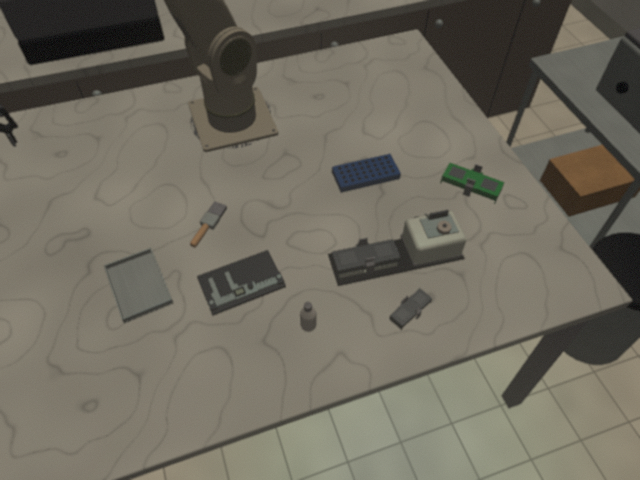

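View pics/top0.png

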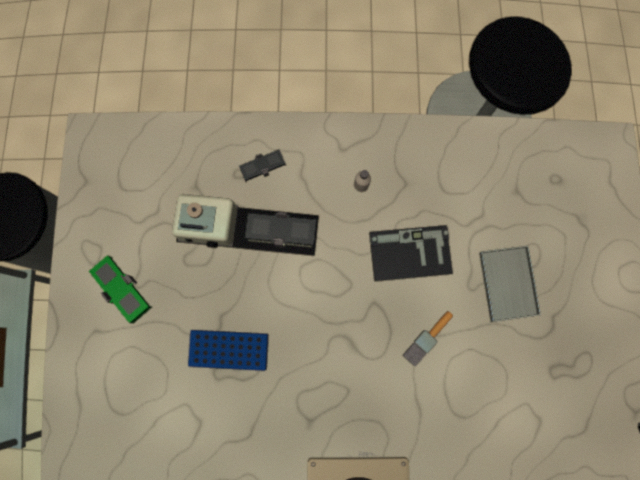

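```bash
python3 - <<'E'
from h import *
for n,cr in(("top",(160,180,460,290)),("scene",(185,195,475,325))):
    c=dict(np.load("pics/%s0.npz"%n)); save(c,n+"_crop",cr,2.7)
    W=world(c); Z=W[...,2]
    def fit(lo,hi,box,zlo,zhi):
        m=(W[...,0]>box[0])&(W[...,0]<box[1])&(W[...,1]>box[2])&(W[...,1]<box[3])&(Z>zlo)&(Z<zhi)
        m=cv2.morphologyEx(m.astype(np.uint8),cv2.MORPH_OPEN,np.ones((2,2)))>0
        p=W[m][:,:2].astype(np.float32)
        r=cv2.minAreaRect(p*1000); print(n,lo,len(p),[np.round(x,1) for x in r],Z[m].mean().round(4),Z[m].std().round(4))
    fit("covertop",0,(.55,.73,.06,.25),.036,.05)
    fit("cliptops",0,(.55,.73,.06,.25),.055,.08)
    fit("head",0,(.55,.75,.25,.46),.09,.13)
    fit("calplate",0,(.5,.72,-.26,0.0),.006,.035)
    fit("calbeam",0,(.5,.72,-.26,0.0),.018,.035)
    fit("knob",0,(.5,.72,-.26,0.0),.035,.06)
    fit("tray",0,(.4,.65,-.46,-.26),.0015,.03)
    fit("bottle",0,(.7,.82,-.06,.05),.005,.12)
    fit("brush",0,(.3,.5,-.25,-0.05),.005,.04)
    fit("cass",0,(.28,.45,.15,.45),.01,.05)
    fit("small",0,(.73,.88,.15,.3),.01,.05)
    b=(Z>-.02)&(Z<.02)&(W[...,0]>.5)&(W[...,0]<.6)&(W[...,1]>0.0)&(W[...,1]<.1); print("bench",Z[b].mean(),Z[b].std())
E
```

```text
top covertop 1576 [array([nan, nan]), array([0., 0.]), np.float64(0.0)] nan nan
top cliptops 56 [array([639.4, 181. ]), array([20., 67.]), np.float64(86.2)] 0.0569 0.0097
top head 1145 [array([655.2, 353.6]), array([117.7,  76.5]), np.float64(83.6)] nan nan
top calplate 3691 [array([ 586.9, -128.8]), array([120.7, 190.9]), np.float64(6.0)] nan nan
top calbeam 387 [array([ 604.1, -131.7]), array([ 56.3, 194.4]), np.float64(10.6)] nan nan
top knob 37 [array([ 624.6, -114.4]), array([10.4, 18.4]), np.float64(2.7)] 0.0386 0.0088
top tray 2649 [array([ 522.5, -364.4]), array([193.2, 248.4]), np.float64(88.1)] nan nan
top bottle 292 [array([761.5, -17.5]), array([25.7, 55.3]), np.float64(46.4)] nan nan
top brush 857 [array([ 389.3, -170.1]), array([ 39.9, 153.9]), np.float64(46.8)] nan nan
top cass 2932 [array([355.4, 298.2]), array([183.7,  86.3]), np.float64(88.0)] nan nan
top small 800 [array([798.4, 227.3]), array([ 44.8, 110.5]), np.float64(26.5)] nan nan
bench 3.728478581896044e-05 0.002428122557146819
scene covertop 1203 [array([638.9, 176.4]), array([ 78.6, 149.1]), np.float64(2.2)
[... 227 characters left out ...]
 nan]), array([0., 0.]), np.float64(0.0)] nan nan
scene calbeam 364 [array([ 629. , -118.5]), array([ 37.5, 191.7]), np.float64(7.4)] nan nan
scene knob 30 [array([ 626.3, -107.8]), array([ 5. , 22.1]), np.float64(42.2)] nan nan
scene tray 1861 [array([ 494.4, -336.6]), array([271.9,  94.9]), np.float64(36.2)] nan nan
scene bottle 400 [array([744.5,   6.2]), array([32.5, 77.2]), np.float64(49.2)] nan nan
scene brush 594 [array([nan, nan]), array([0., 0.]), np.float64(0.0)] nan nan
scene cass 1587 [array([nan, nan]), array([0., 0.]), np.float64(0.0)] nan nan
scene small 795 [array([796.4, 236. ]), array([ 48.3, 119.7]), np.float64(26.9)] nan nan
bench 5.20510645343077e-05 0.002465712797907885
```

```bash
ls -la pics
```

```text
total 5604
drwxr-xr-x 2 agent agent    4096 Dec  6 15:36 .
drwxr-xr-x 3 agent agent    4096 Dec  6 15:35 ..
-rw-r--r-- 1 agent agent 2151986 Dec  6 15:35 scene0.npz
-rw-r--r-- 1 agent agent  426648 Dec  6 15:35 scene0.png
-rw-r--r-- 1 agent agent  257964 Dec  6 15:36 scene_crop.png
-rw-r--r-- 1 agent agent 2151986 Dec  6 15:36 top0.npz
-rw-r--r-- 1 agent agent  469859 Dec  6 15:36 top0.png
-rw-r--r-- 1 agent agent  258422 Dec  6 15:36 top_crop.png
```

View pics/top_crop.png

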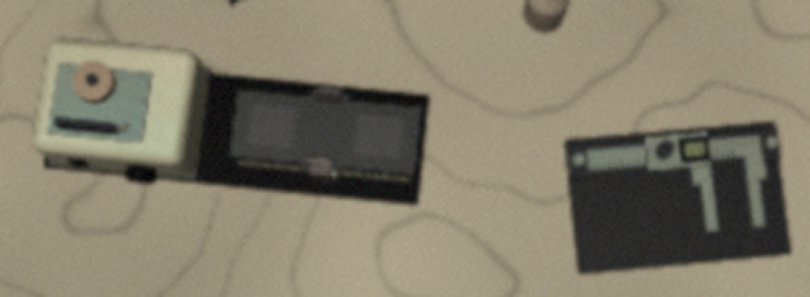

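View pics/scene_crop.png

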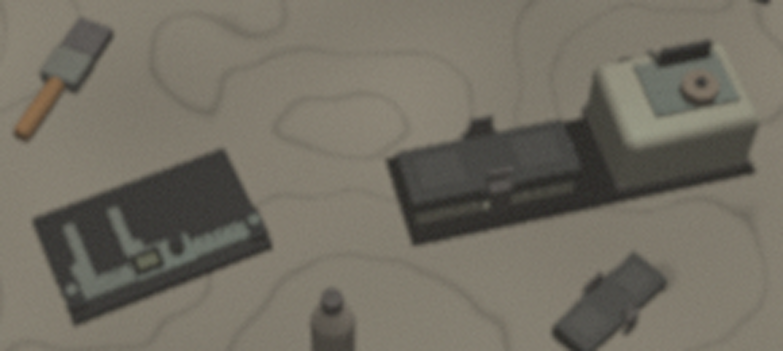

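```bash
cat >> h.py <<'E'
def ortho(c,x0,x1,y0,y1,z,name,mm=0.5,grid=20,gain=2.0):
    "orthophoto of plane z; image up=+x, left=+y"
    xs=np.arange(x1,x0,-mm/1000); ys=np.arange(y1,y0,-mm/1000)
    X,Y=np.meshgrid(xs,ys,indexing="ij")
    q=proj(c,np.stack([X,Y,np.full_like(X,z)],-1)).astype(np.float32).reshape(X.shape+(2,))
    im=cv2.remap(np.ascontiguousarray(c["pixels"]),q[...,0],q[...,1],cv2.INTER_CUBIC)
    im=np.clip(im.astype(float)*gain,0,255).astype(np.uint8)
    g=grid/1000
    for k in np.arange(np.ceil(x0/g),x1/g):
        r=int(round((x1-k*g)*1000/mm)); im[r:r+1]=(0,0,255) if abs(k*g*10-round(k*g*10))<1e-6 else (0,160,160)
        cv2.putText(im,"%d"%round(k*grid),(2,r-2),0,.35,(255,255,0),1)
    for k in np.arange(np.ceil(y0/g),y1/g):
        r=int(round((y1-k*g)*1000/mm)); im[:,r:r+1]=(0,0,255) if abs(k*g*10-round(k*g*10))<1e-6 else (0,160,160)
        cv2.putText(im,"%d"%round(k*grid),(r+2,10),0,.35,(255,255,0),1)
    cv2.imwrite("pics/"+name+".png",im)
E
python3 - <<'E'
from h import *
for n in("top","scene"):
    c=dict(np.load("pics/%s0.npz"%n))
    ortho(c,.55,.73,.06,.44,.041,"o_sh_"+n)
    ortho(c,.50,.70,-.26,0.0,.0165,"o_cal_"+n,mm=.4,grid=10)
E
```

```text
(no output)
```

View pics/o_sh_top.png

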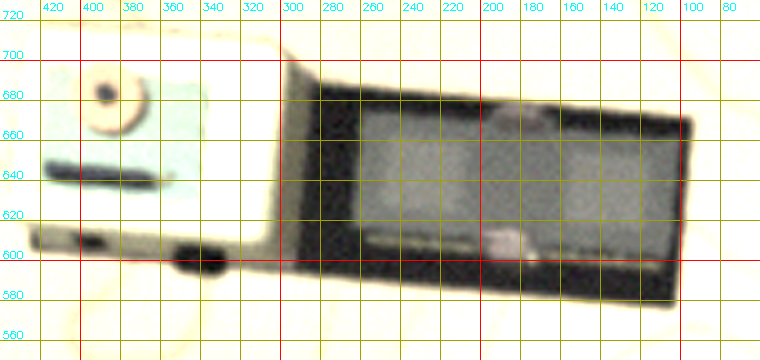

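View pics/o_sh_scene.png

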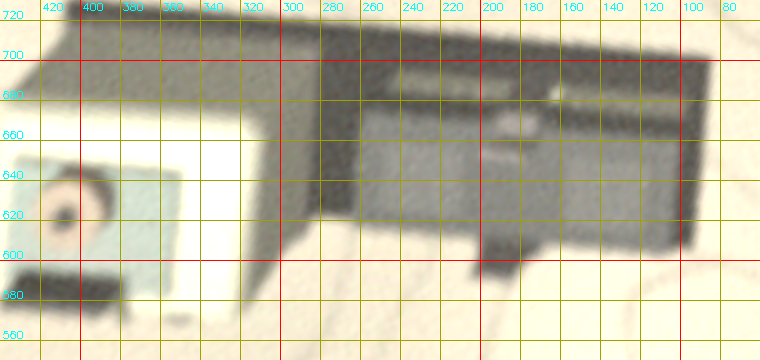

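View pics/o_cal_top.png

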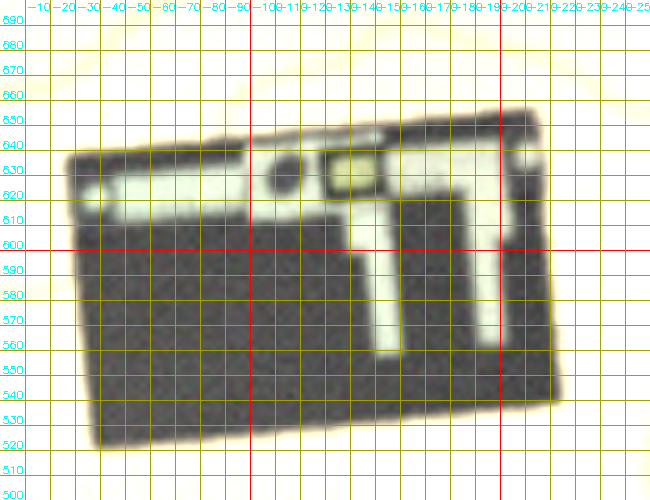

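View pics/o_cal_scene.png

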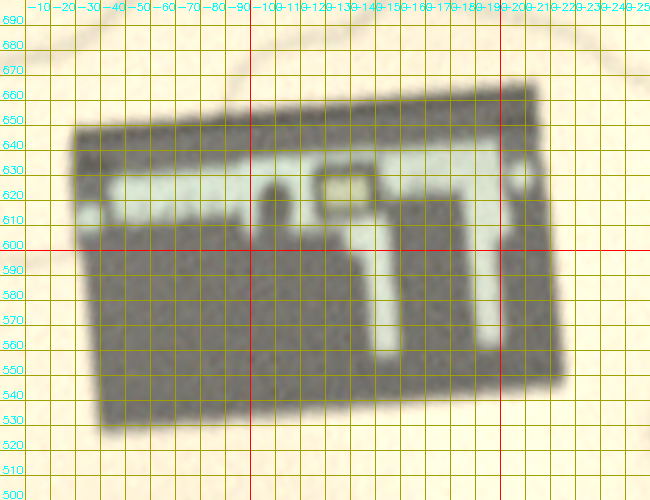

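```bash
cat >> h.py <<'E'
from scipy.optimize import minimize
def boxfit(c,m,dims,x0):
    "fit convex box silhouette (dims lx,ly,h) to filled mask m"
    lx,ly,hh=dims; S=8
    ys,xs=np.where(m); b=(xs.min()-6,ys.min()-6,xs.max()+7,ys.max()+7)
    M=cv2.resize(m[b[1]:b[3],b[0]:b[2]].astype(np.float32),None,fx=S,fy=S,interpolation=cv2.INTER_LINEAR)
    M=(M>.5).astype(np.uint8)
    def sil(p):
        x,y,a=p[0],p[1],p[2]
        ca,sa=np.cos(a),np.sin(a)
        P=[(x+ca*i-sa*j,y+sa*i+ca*j,k) for i in(-lx/2,lx/2) for j in(-ly/2,ly/2) for k in(0,hh)]
        q=proj(c,P)-[b[0],b[1]]; q=(q+.5)*S
        h=cv2.convexHull(q.astype(np.float32)).reshape(-1,2)
        I=np.zeros(M.shape,np.uint8); cv2.fillConvexPoly(I,np.round(h*16).astype(np.int32),1,shift=4); return I
    f=lambda p:float((sil(p)!=M).sum())/S/S
    best=None
    sx=np.array([[0,0,0],[.006,0,0],[0,.006,0],[0,0,.04]])
    r=minimize(f,x0,method="Nelder-Mead",options=dict(initial_simplex=np.array(x0)+sx,xatol=1e-5,fatol=.01,maxiter=400))
    return r.x,r.fun,int(M.sum()/S/S)
def hull(m):
    cs,_=cv2.findContours(m.astype(np.uint8),cv2.RETR_EXTERNAL,cv2.CHAIN_APPROX_NONE)
    k=max(cs,key=cv2.contourArea); I=np.zeros(m.shape,np.uint8); cv2.fillConvexPoly(I,cv2.convexHull(k),1); return I>0
E
python3 - <<'E'
from h import *
for n in("top","scene"):
    c=dict(np.load("pics/%s0.npz"%n)); W=world(c)
    g=c["pixels"].astype(float).mean(2)
    def dark(box,thr=None):
        q=proj(c,[(box[i],box[j],0) for i in(0,1) for j in(2,3)]); l,t=q.min(0).astype(int);r,b=q.max(0).astype(int)
        s=g[t:b,l:r]; hi=np.percentile(s,90); lo=np.percentile(s,5); m=np.zeros(g.shape,bool); m[t:b,l:r]=s<(hi+lo)/2
        return m
    m=dark((.5,.68,-.24,-.01)); 
    print(n,"cal",boxfit(c,hull(m),(.12,.19,.01),[.588,-.128,.097]))
    m=dark((.30,.42,.17,.42)); print(n,"cass",boxfit(c,hull(m),(.085,.18,.026),[.355,.298,0.0]))
    if 1:
        r=[x for x in [dict(mask=None)]]
E
```

```text
top cal (array([ 0.59039542, -0.12703664,  0.09532014]), np.float64(80.453125), 4041)
top cass (array([ 0.3587363 ,  0.29819964, -0.03469712]), np.float64(86.28125), 3049)
scene cal (array([ 0.58963148, -0.12644213,  0.10309581]), np.float64(54.609375), 3397)
scene cass (array([ 0.35783957,  0.29891417, -0.04301029]), np.float64(80.484375), 1772)
```

```bash
cat >> h.py <<'E'
from scipy.spatial.transform import Rotation as Ro
def st():
    o=manip.get_obs(); R=Ro.from_quat(o["ee_rot"]).as_matrix()
    print("t",round(o["clock"],2),"pos",o["position"].round(4),"z",R[:,2].round(3),"y",R[:,1].round(3),"F",o["ft_force"].round(2),"w",round(o["grip_width"]*8.54,2),"q",o["joint_pos"].round(2)); return o,R
def turn(R,yaw):
    "rotvec deg so that tool y down and tool z along +-(cos yaw, sin yaw)"
    z=np.array([np.cos(yaw),np.sin(yaw),0]); out=[]
    for s in(1,-1):
        T=np.column_stack([np.cross([0,0,-1],z*s),[0,0,-1],z*s]); out.append(np.degrees(Ro.from_matrix(T@R.T).as_rotvec()).round(2))
    return out
E
python3 - <<'E'
from h import *
o,R=st(); print(turn(R,np.radians(-5)),turn(R,.099))
for n in("top","scene"):
    c=dict(np.load("pics/%s0.npz"%n))
    ortho(c,.58,.68,-.17,-0.05,.044,"o_kn_"+n,mm=.25,grid=10)
    ortho(c,.57,.71,.13,.24,.066,"o_pad_"+n,mm=.25,grid=10,gain=3)
E
```

```text
t 1.1 pos [ 0.2213 -0.5846  0.2314] z [ 0.354 -0.935  0.   ] y [ 0. -0. -1.] F [0.54 0.27 0.2 ] w 8.55 q [ 1.19  0.33 -0.06  1.46  0.02  1.35 -0.09]
[array([0.000e+00, 1.000e-02, 6.427e+01]), array([ 1.0000e-02, -0.0000e+00, -1.1573e+02])] [array([0.000e+00, 1.000e-02, 7.494e+01]), array([ 1.0000e-02, -0.0000e+00, -1.0506e+02])]
```

View pics/o_kn_top.png

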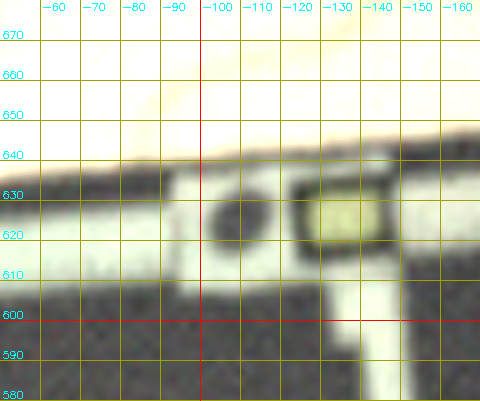

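View pics/o_kn_scene.png

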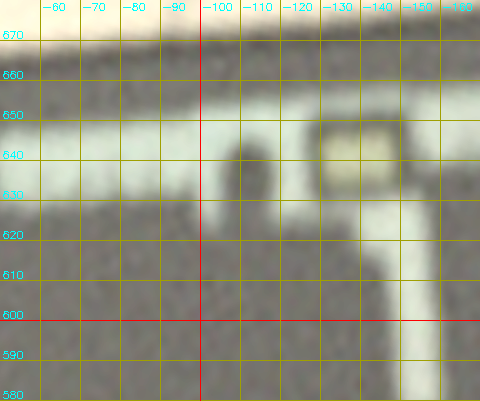

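View pics/o_pad_top.png

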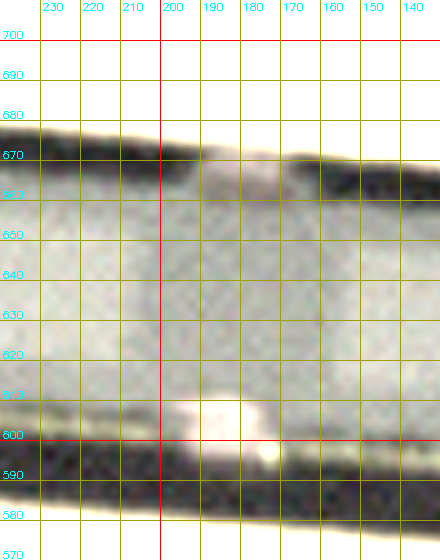

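View pics/o_pad_scene.png

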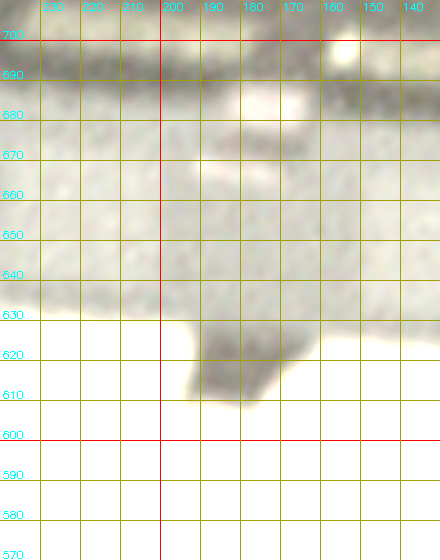

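Request:
arm_command([
  [[27.9,66.5,-6,0,0,64.3],[27.9,66.5,-6,0,0,64.3],[27.9,66.5,-6,0,0,64.3],[27.9,66.5,-6,0,0,64.3],[27.9,66.5,-6,0,0,64.3],[27.9,66.5,-6,0,0,64.3],[27.9,66.5,-6,0,0,64.3],[27.9,66.5,-6,0,0,64.3],[27.9,66.5,-6,0,0,64.3],[27.9,66.5,-6,0,0,64.3],[27.9,66.5,-6,0,0,64.3],[27.9,66.5,-6,0,0,64.3],[27.9,66.5,-6,0,0,64.3],[27.9,66.5,-6,0,0,64.3],[27.9,66.5,-6,0,0,64.3],[27.9,66.5,-6,0,0,64.3],[27.9,66.5,-6,0,0,64.3],[27.9,66.5,-6,0,0,64.3],[27.9,66.5,-6,0,0,64.3],[27.9,66.5,-6,0,0,64.3]],
], claw=6.0, newtons=25)

```text
clock: 3.1
position: [0.5003, 0.0794, 0.1715]
ee_rot: [0.477, -0.521, 0.522, -0.477]
ft_force: [-0.3, -0.8, -0.3]
grip_width: 0.703
```

Request:
arm_command([
  [[0,0,-5],[0,0,-10],[0,0,-14]],
])

```text
validation failed for argument at $.co...
```

Request:
arm_command([
  [[0,0,-5,0,0,0],[0,0,-10,0,0,0],[0,0,-14,0,0,0],[0,0,-15.4,0,0,0],[0,0,-15.4,0,0,0],[0,0,-15.4,0,0,0]],
])

```text
clock: 3.7
position: [0.5014, 0.0807, 0.0191]
ee_rot: [0.477, -0.521, 0.522, -0.478]
ft_force: [-0.2, 0.5, -0.2]
grip_width: 0.703
```

Request:
arm_command([
  [[0,0,-0.6,0,0,0],[0,0,-0.9,0,0,0],[0,0,-0.9,0,0,0]],
])

```text
clock: 4.0
position: [0.5005, 0.0803, 0.0087]
ee_rot: [0.478, -0.521, 0.521, -0.478]
ft_force: [-0.8, 0.1, 0.9]
grip_width: 0.702
```

Request:
arm_command([
  [[0,0,-0.2,0,0,0],[0,0,-0.2,0,0,0]],
])

```text
clock: 4.2
position: [0.5002, 0.0804, 0.0063]
ee_rot: [0.478, -0.521, 0.521, -0.478]
ft_force: [-0.0, -0.6, -0.5]
grip_width: 0.701
```

Request:
arm_command([
  [[0,0,-0.2,0,0,0],[0,0,-0.2,0,0,0]],
])

```text
clock: 4.4
position: [0.5001, 0.0805, 0.0042]
ee_rot: [-0.478, 0.521, -0.521, 0.478]
ft_force: [-0.1, -0.5, 0.4]
grip_width: 0.701
```

Request:
arm_command([
  [[0,0,-0.2,0,0,0],[0,0,-0.2,0,0,0]],
])

```text
clock: 4.6
position: [0.5001, 0.0804, 0.0021]
ee_rot: [-0.478, 0.521, -0.521, 0.478]
ft_force: [0.1, -0.8, 0.4]
grip_width: 0.699
```

Request:
arm_command([
  [[0,0,-0.2,0,0,0],[0,0,-0.2,0,0,0]],
])

```text
clock: 4.8
position: [0.5001, 0.0804, 0.0001]
ee_rot: [-0.478, 0.521, -0.521, 0.478]
ft_force: [-0.4, 0.5, -0.2]
grip_width: 0.703
```

Request:
arm_command([
  [[0,0,-0.2,0,0,0],[0,0,-0.2,0,0,0]],
])

```text
clock: 5.0
position: [0.5001, 0.0804, -0.0019]
ee_rot: [-0.478, 0.521, -0.521, 0.478]
ft_force: [0.4, 0.3, -0.1]
grip_width: 0.701
```

Request:
arm_command([
  [[0,0,-0.2,0,0,0],[0,0,-0.2,0,0,0]],
])

```text
clock: 5.2
position: [0.5001, 0.0804, -0.0039]
ee_rot: [-0.478, 0.521, -0.521, 0.478]
ft_force: [0.1, 1.0, -0.9]
grip_width: 0.701
```

Request:
arm_command([
  [[0,0,-0.1,0,0,0],[0,0,-0.1,0,0,0]],
])

```text
clock: 5.4
position: [0.5002, 0.0804, -0.0048]
ee_rot: [-0.478, 0.521, -0.521, 0.478]
ft_force: [-0.3, -0.2, -0.7]
grip_width: 0.701
```

Request:
arm_command([
  [[0,0,-0.1,0,0,0],[0,0,-0.1,0,0,0]],
])

```text
clock: 5.6
position: [0.5003, 0.0805, -0.005]
ee_rot: [0.478, -0.521, 0.521, -0.478]
ft_force: [-5.1, -1.7, 11.5]
grip_width: 0.703
```

Request:
arm_command([
  [[0,0,-0.1,0,0,0],[0,0,-0.1,0,0,0]],
])

```text
clock: 5.8
position: [0.5004, 0.0805, -0.0051]
ee_rot: [0.478, -0.521, 0.522, -0.478]
ft_force: [-10.8, -2.6, 26.9]
grip_width: 0.705
```

Request:
arm_command([
  [[0,0,-0.1,0,0,0],[0,0,-0.1,0,0,0]],
])

```text
clock: 6.0
position: [0.5004, 0.0804, -0.0052]
ee_rot: [0.478, -0.521, 0.522, -0.477]
ft_force: [-16.3, -4.3, 42.3]
grip_width: 0.701
```

Request:
arm_command([
  [[0,0,4,0,0,0],[0,0,8,0,0,0],[0,0,12,0,0,0],[4,4,12,0,0,0],[8,7,12,0,0,0],[12,10,12,0,0,0],[13.9,10.1,12,0,0,0],[13.9,10.1,12,0,0,0],[13.9,10.1,12,0,0,0],[13.9,10.1,12,0,0,0]],
], claw=8.2)

```text
clock: 7.0
position: [0.6385, 0.181, 0.1123]
ee_rot: [0.478, -0.521, 0.521, -0.478]
ft_force: [-0.1, -0.4, 0.0]
grip_width: 0.963
```

```bash
python3 - <<'E'
from h import *
o,R=st(); print(turn(R,np.radians(-5)))
for n in("top","scene"):
    c=cam(n); save(c,n+"1",(180,150,380,280) if n=="top" else (290,150,490,290),3)
E
```

```text
t 7.0 pos [0.6385 0.181  0.1123] z [ 0.996 -0.087 -0.   ] y [-0. -0. -1.] F [-0.12 -0.43  0.02] w 8.22 q [ 0.17  0.61 -0.73  1.46  0.42  1.24 -0.7 ]
[array([ 0.03, -0.02, -0.02]), array([3.0000e-02, 4.0000e-02, 1.7998e+02])]
```

View pics/scene1.png

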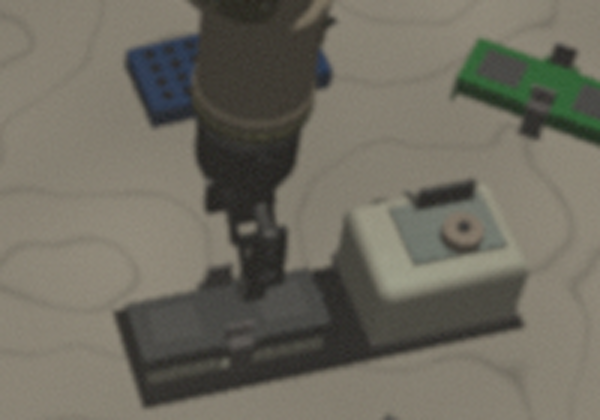

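Request:
arm_command([
  [[0.1,0,-4,0,0,0],[0.1,0,-6,0,0,0],[0.1,0,-7,0,0,0],[0.1,0,-7,0,0,0],[0.1,0,-7,0,0,0]],
])

```text
clock: 7.6
position: [0.6407, 0.1816, 0.0437]
ee_rot: [0.477, -0.521, 0.521, -0.478]
ft_force: [0.8, 0.7, 0.5]
grip_width: 0.957
```

Request:
arm_command([
  [[0,0,0,0,0,0],[0,0,0,0,0,0],[0,0,0,0,0,0],[0,0,0,0,0,0],[0,0,0,0,0,0],[0,0,0,0,0,0],[0,0,0,0,0,0],[0,0,0,0,0,0]],
], claw=4.5, newtons=30)

```text
clock: 8.4
position: [0.6401, 0.1819, 0.044]
ee_rot: [0.478, -0.521, 0.521, -0.478]
ft_force: [-5.4, -1.3, 10.2]
grip_width: 0.616
```

```bash
python3 - <<'E'
from h import *
o,R=st()
for n in("top","scene"):
    c=cam(n); save(c,n+"2",(180,150,380,280) if n=="top" else (290,190,450,300),4)
E
```

```text
t 8.4 pos [0.6401 0.1819 0.044 ] z [ 0.996 -0.087  0.   ] y [ 0.  0. -1.] F [-5.41 -1.28 10.16] w 5.26 q [ 0.15  0.68 -0.7   1.5   0.46  1.13 -0.73]
```

View pics/scene2.png

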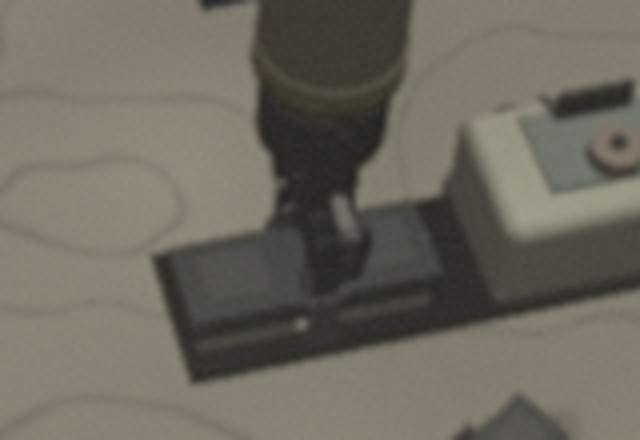

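Request:
arm_command([
  [[0,0,0.2,0,0,0],[0,0,0.2,0,0,0],[0,0,1,0,0,0],[0,0,2,0,0,0],[0,0,4,0,0,0],[0,0,6,0,0,0],[0,0,6,0,0,0],[0,0,6,0,0,0]],
])

```text
clock: 9.3
position: [0.6407, 0.1814, 0.1029]
ee_rot: [0.477, -0.521, 0.522, -0.478]
ft_force: [-0.1, -0.5, -1.3]
grip_width: 0.617
```

```bash
python3 - <<'E'
from h import *
o,R=st()
c=cam("scene"); save(c,"scene3",(290,170,450,290),4)
E
```

```text
t 9.3 pos [0.6407 0.1814 0.1029] z [ 0.996 -0.087  0.001] y [ 0.001  0.    -1.   ] F [-0.09 -0.51 -1.31] w 5.27 q [ 0.16  0.62 -0.72  1.46  0.42  1.22 -0.7 ]
```

View pics/scene3.png

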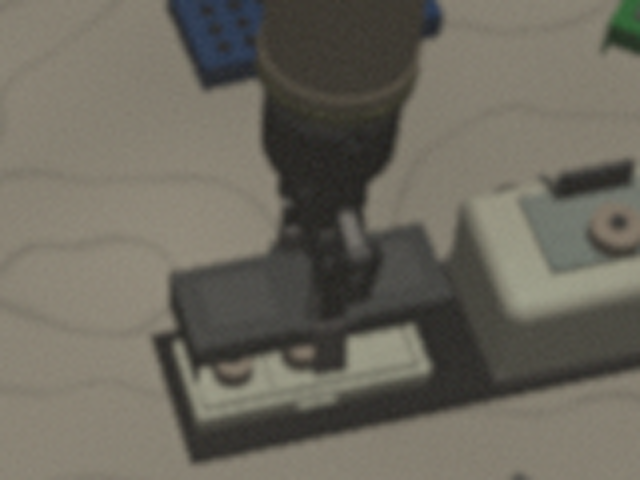

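Request:
arm_command([
  [[-3,-2,0,0,0,0],[-7,-5,0,0,0,0],[-11,-8,0,0,0,0],[-15,-10,0,0,0,0],[-15,-10,0,0,0,0],[-15,-10,-3,0,0,0],[-15,-10,-5,0,0,0],[-15,-10,-6.2,0,0,0],[-15,-10,-6.5,0,0,0],[-15,-10,-6.65,0,0,0],[-15,-10,-6.65,0,0,0],[-15,-10,-6.65,0,0,0]],
])

```text
clock: 10.55
position: [0.4908, 0.0817, 0.0364]
ee_rot: [0.478, -0.521, 0.521, -0.478]
ft_force: [-0.5, -0.2, -2.0]
grip_width: 0.613
```

```bash
python3 - <<'E'
from h import *
o,R=st()
c=cam("scene"); save(c,"scene4",(250,150,450,290),4)
E
```

```text
t 10.55 pos [0.4908 0.0817 0.0364] z [ 0.996 -0.086  0.001] y [ 0.001  0.    -1.   ] F [-0.45 -0.23 -1.98] w 5.23 q [ 0.44  0.37 -0.79  1.96  0.33  0.94 -0.6 ]
```

View pics/scene4.png

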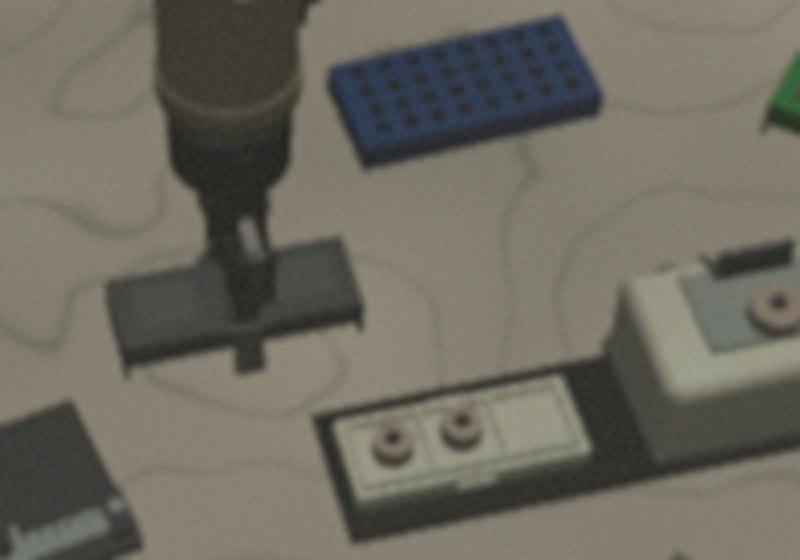

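Request:
arm_command([
  [[0,0,-0.1,0,0,0],[0,0,-0.1,0,0,0]],
])

```text
clock: 10.8
position: [0.4909, 0.0816, 0.036]
ee_rot: [0.478, -0.521, 0.522, -0.478]
ft_force: [-3.7, -0.8, 12.9]
grip_width: 0.613
```

Request:
arm_command([
  [[0,0,-0.1,0,0,0],[0,0,-0.1,0,0,0]],
])

```text
clock: 11.0
position: [0.491, 0.0817, 0.0358]
ee_rot: [0.478, -0.521, 0.522, -0.478]
ft_force: [-9.3, -2.4, 26.1]
grip_width: 0.61
```

Request:
arm_command([
  [[0,0,0.2,0,0,0],[0,0,0.2,0,0,0],[0,0,0.2,0,0,0],[0,0,0.2,0,0,0],[0,0,0.2,0,0,0],[0,0,0.2,0,0,0],[0,0,2,0,0,0],[0,0,6,0,0,0],[0,0,11,0,0,0],[-2,-12,14,0,0,10.7],[-2,-12,14,0,0,10.7],[-2,-12,14,0,0,10.7],[-2,-12,14,0,0,10.7]],
], claw=8.2)

```text
clock: 12.3
position: [0.47, -0.044, 0.1748]
ee_rot: [0.523, -0.475, 0.477, -0.522]
ft_force: [0.4, 0.1, -0.1]
grip_width: 0.962
```

```bash
python3 - <<'E'
from h import *
o,R=st(); print(turn(R,.099))
for n in("top","scene"):
    c=cam(n); np.savez("pics/%s5.npz"%n,**c); save(c,n+"5")
    save(c,n+"5c",(180,190,350,300) if n=="top" else (290,190,450,300),4.5)
    W=world(c)
    for t in ("wheel_1a","wheel_3a","cover"):
      for r in manip.masks_of(n,t)[:5]: print(n,t,r["p"],np.round(r["bbox"],1),np.nanmedian(W[r["mask"]],0).round(3))
E
```

```text
t 12.3 pos [ 0.47   -0.044   0.1748] z [0.996 0.092 0.001] y [ 0.001 -0.002 -1.   ] F [ 0.37  0.14 -0.07] w 8.22 q [ 0.77  0.1  -0.8   1.89  0.08  1.18  0.03]
[array([0.14, 0.07, 0.37]), array([ 1.1000e-01, -2.1000e-01, -1.7963e+02])]
top wheel_1a 0.69 [287.2 275.2 359.  308.5] [0.49  0.082 0.033]
top cover 0.92 [ 87.9 253.2 153.5 319.4] [0.492 0.556 0.033]
top cover 0.63 [239.4 150.4 283.8 182.4] [0.799 0.231 0.023]
top cover 0.6 [287.1 277.2 359.3 310. ] [0.49  0.082 0.033]
scene cover 0.98 [443.4 162.6 505.6 204.1] [0.501 0.558 0.032]
scene cover 0.96 [391.5 289.  428.9 329.4] [0.804 0.228 0.022]
```

View pics/scene5c.png

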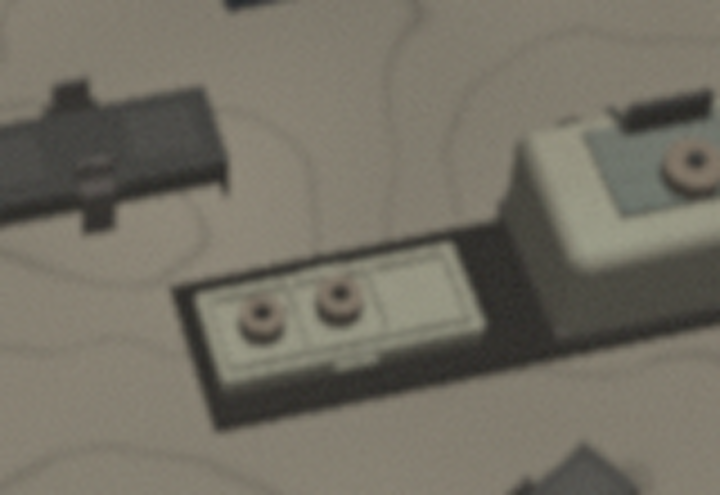

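View pics/top5c.png

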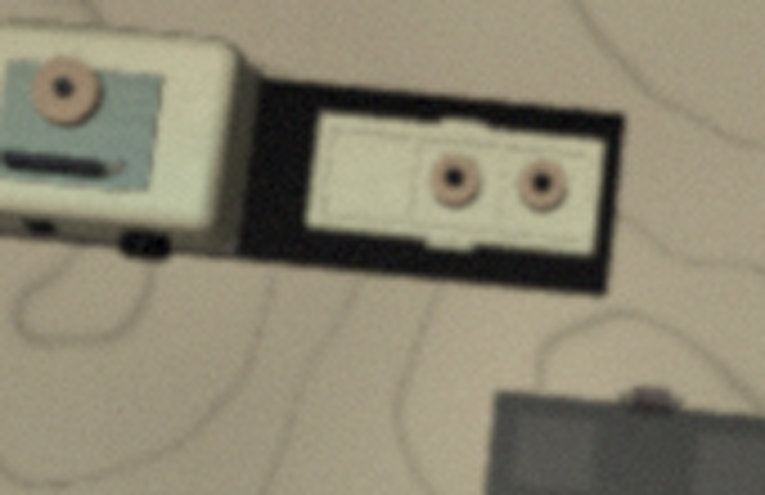

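View pics/scene5.png

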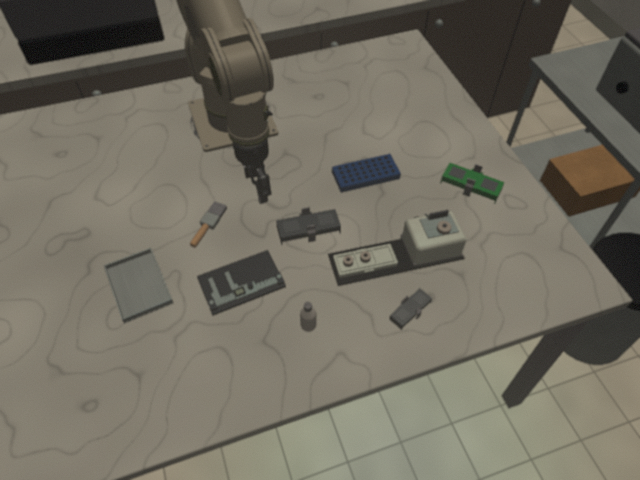

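```bash
python3 - <<'E'
from h import *
for n in("top","scene"):
    c=dict(np.load("pics/%s5.npz"%n)); W=world(c)
    im=c["pixels"].astype(int)
    # pinkish: R-B
    pk=(im[...,2]-im[...,0]); 
    X,Y,Z=W[...,0],W[...,1],W[...,2]
    m=(X>.6)&(X<.7)&(Y>.3)&(Y<.44)&(Z>.06)
    for lo in np.arange(.09,.13,.004): print(n,lo.round(3),int((m&(Z>=lo)&(Z<lo+.004)).sum()))
    save(c,n+"5h",(160,180,240,250) if n=="top" else (395,200,475,275),8)
    ortho(c,.60,.70,.09,.27,.036,"o_w_"+n,mm=.25,grid=10,gain=1.6)
E
```

```text
top 0.09 770
top 0.094 378
top 0.098 54
top 0.102 33
top 0.106 111
top 0.11 57
top 0.114 55
top 0.118 16
top 0.122 1
top 0.126 0
top 0.13 0
scene 0.09 485
scene 0.094 272
scene 0.098 46
scene 0.102 54
scene 0.106 91
scene 0.11 60
scene 0.114 33
scene 0.118 11
scene 0.122 3
scene 0.126 0
scene 0.13 0
```

View pics/scene5h.png

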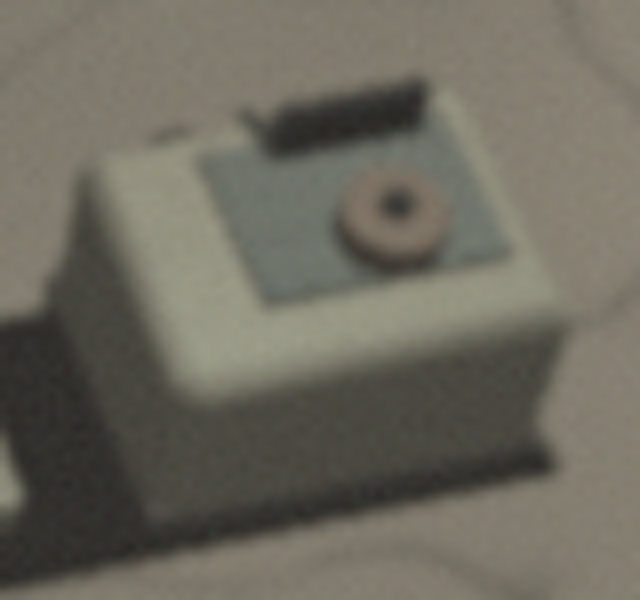

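View pics/o_w_top.png

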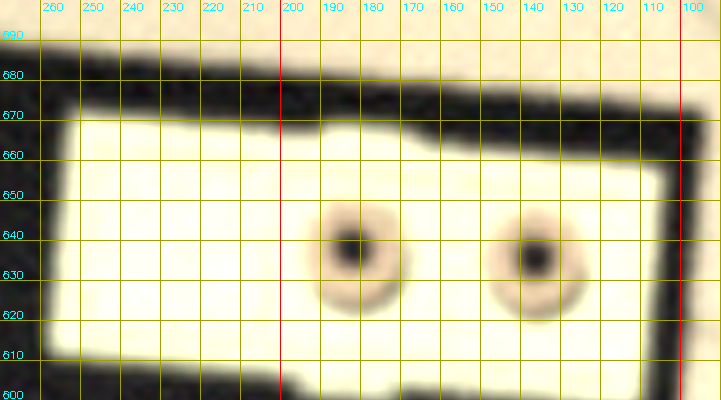

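View pics/o_w_scene.png

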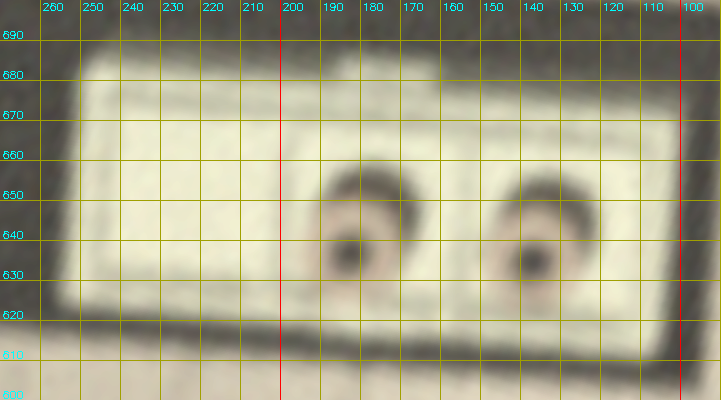

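```bash
python3 - <<'E'
from h import *
a=np.radians(-5); ex=np.array([np.cos(a),np.sin(a)]); ey=np.array([-np.sin(a),np.cos(a)])
for n in("top","scene"):
    c=dict(np.load("pics/%s5.npz"%n)); W=world(c)
    d=W[...,:2]-np.array([.6395,.181]); lx=d@ex; ly=d@ey
    for k,y in((1,-.046),(2,0),(3,.046)):
        for r in(.008,.016):
            m=(abs(lx)<r)&(abs(ly-y)<r); print(n,k,r,m.sum(),np.nanmedian(W[...,2][m]).round(4),np.nanpercentile(W[...,2][m],[5,95]).round(3))
    # overall: any thing elevated elsewhere in the scene
    im=c["pixels"].astype(float)
    # top ortho colors pocket3 vs walls
E
```

```text
top 1 0.008 45 0.0365 [0.033 0.04 ]
top 1 0.016 179 0.0328 [0.017 0.04 ]
top 2 0.008 49 0.0365 [0.033 0.041]
top 2 0.016 174 0.034 [0.017 0.039]
top 3 0.008 47 0.0196 [0.016 0.024]
top 3 0.016 180 0.0197 [0.016 0.024]
scene 1 0.008 35 0.0358 [0.019 0.039]
scene 1 0.016 152 0.031 [0.017 0.039]
scene 2 0.008 41 0.0353 [0.024 0.04 ]
scene 2 0.016 165 0.0301 [0.017 0.039]
scene 3 0.008 40 0.0206 [0.016 0.024]
scene 3 0.016 136 0.02 [0.016 0.024]
```

Request:
arm_command([
  [[5,-2,-2,0,0,0.4],[10,-4,-4,0,0,0.4],[14,-6,-6,0,0,0.4],[15.6,-6.6,-8,0,0,0.4],[15.6,-6.6,-10,0,0,0.4],[15.6,-6.6,-10,0,0,0.4],[15.6,-6.6,-10,0,0,0.4]],
], claw=5)

```text
clock: 13.4
position: [0.6261, -0.1035, 0.074]
ee_rot: [-0.526, 0.473, -0.472, 0.526]
ft_force: [-0.1, 1.0, 0.4]
grip_width: 0.584
```

```bash
python3 - <<'E'
from h import *
o,R=st(); print(turn(R,.099))
for n in("top","scene"):
    c=cam(n); save(c,n+"6",(350,200,480,300) if n=="top" else (190,220,320,320),6)
E
```

```text
t 13.4 pos [ 0.6261 -0.1035  0.074 ] z [ 0.994  0.108 -0.001] y [-0.001  0.001 -1.   ] F [-0.08  1.    0.38] w 4.99 q [ 0.61  0.58 -0.69  1.57  0.39  1.13 -0.06]
[array([-0.04, -0.03, -0.53]), array([ 5.0000e-02, -7.0000e-02,  1.7947e+02])]
```

View pics/scene6.png

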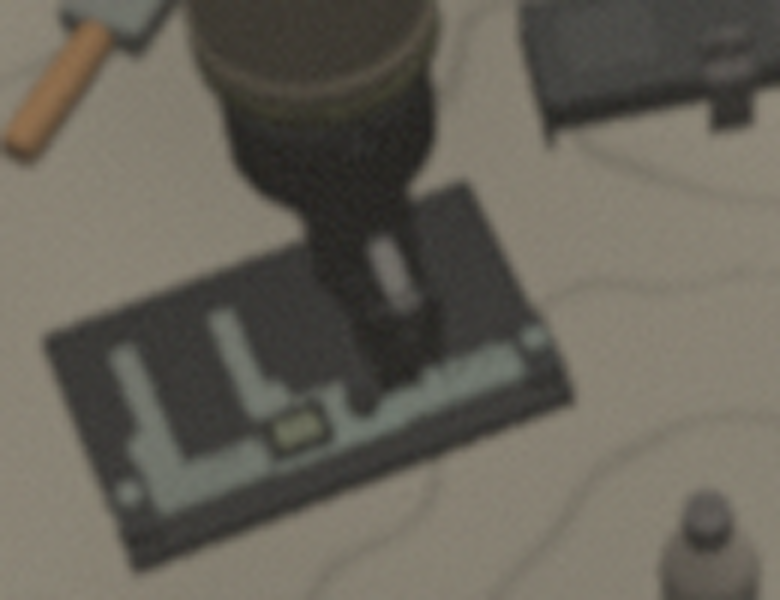

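View pics/top6.png

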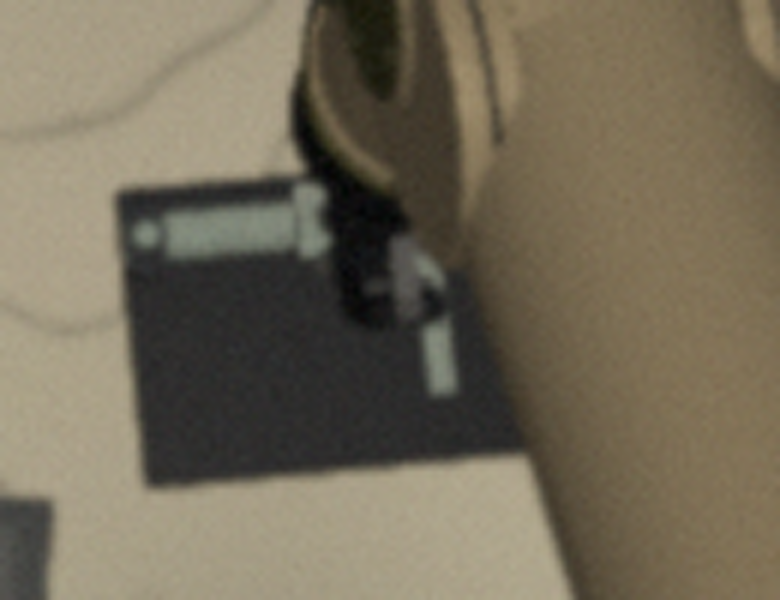

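Request:
arm_command([
  [[0,0,0,0,0,-0.5],[0,0,0,0,0,-0.5],[0,0,-3,0,0,-0.5],[0,0,-4.6,0,0,-0.5],[0,0,-4.6,0,0,-0.5],[0,0,-4.6,0,0,-0.5]],
])

```text
clock: 14.1
position: [0.6263, -0.1044, 0.0282]
ee_rot: [-0.524, 0.475, -0.475, 0.524]
ft_force: [-0.2, -0.0, 0.3]
grip_width: 0.583
```

Request:
arm_command([
  [[0,0,0,0,0,0],[0,0,0,0,0,0],[0,0,0,0,0,0],[0,0,0,0,0,0],[0,0,0,0,0,0],[0,0,0,0,0,0],[0,0,0,0,0,0]],
], claw=0.5, newtons=20)

```text
clock: 14.8
position: [0.6258, -0.1047, 0.0287]
ee_rot: [0.524, -0.475, 0.475, -0.524]
ft_force: [-5.9, 1.3, 7.7]
grip_width: 0.15
```

Request:
arm_command([
  [[0,0,0.1,0,0,0],[-0.05,0.5,0.1,0,0,0],[-0.1,1,0.1,0,0,0],[-0.15,1.5,0.1,0,0,0],[-0.2,2,0.1,0,0,0],[-0.22,2.2,0.1,0,0,0],[-0.22,2.2,0.1,0,0,0],[-0.22,2.2,0.1,0,0,0]],
])

```text
clock: 15.6
position: [0.6235, -0.0814, 0.0289]
ee_rot: [0.524, -0.475, 0.474, -0.524]
ft_force: [-5.9, -0.0, 2.9]
grip_width: 0.15
```

Request:
arm_command([
  [[0,0,0,0,0,0],[0,0,0,0,0,0],[0,0,0,0,0,0],[0,0,3,0,0,0],[0,0,7,0,0,0],[0,5,10,0,0,-3],[0,10,10,0,0,-7],[0,14,10,0,0,-10.7],[0,14,10,0,0,-10.7],[0,14,10,0,0,-10.7],[0,14,10,0,0,-10.7],[0,14,10,0,0,-10.7]],
], claw=5)

```text
clock: 16.8
position: [0.6243, 0.0556, 0.1286]
ee_rot: [0.477, -0.522, 0.522, -0.477]
ft_force: [-0.8, -0.6, 0.3]
grip_width: 0.584
```

```bash
python3 - <<'E'
from h import *
o,R=st(); print(turn(R,np.radians(-5)))
for n in("top","scene"):
    c=cam(n); np.savez("pics/%s7.npz"%n,**c)
    ortho(c,.50,.70,-.26,0.0,.0165,"o_cal7_"+n,mm=.4,grid=10)
E
```

```text
t 16.8 pos [0.6243 0.0556 0.1286] z [ 0.996 -0.091 -0.   ] y [-0. -0. -1.] F [-0.82 -0.57  0.33] w 4.99 q [ 0.38  0.51 -0.72  1.55  0.35  1.22 -0.49]
[array([ 0.03, -0.01,  0.2 ]), array([-1.000e-02, -4.000e-02, -1.798e+02])]
```

View pics/o_cal7_top.png

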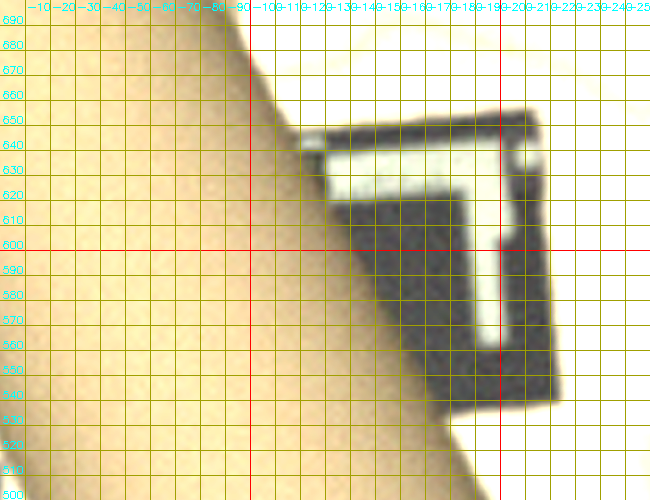

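View pics/o_cal7_scene.png

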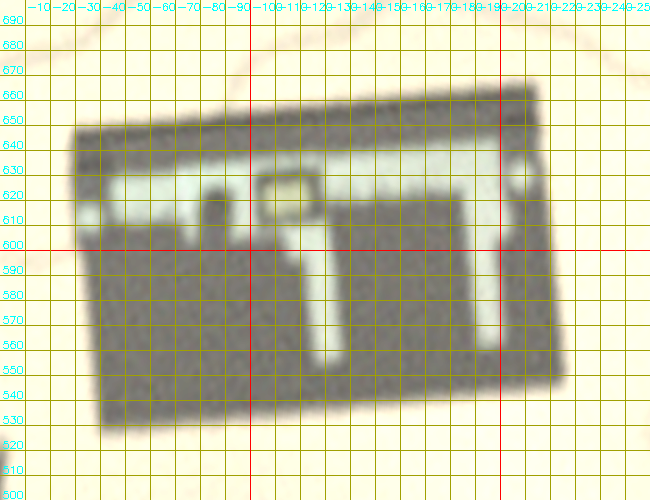

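Request:
arm_command([
  [[0.5,4,0,0,0,0],[1.1,8,-2,0,0,0],[1.1,8,-5,0,0,0],[1.1,8,-6,0,0,0],[1.1,8,-6,0,0,0],[1.1,8,-6,0,0,0],[1.1,8,-6,0,0,0]],
])

```text
clock: 17.6
position: [0.6361, 0.1365, 0.0704]
ee_rot: [0.476, -0.522, 0.523, -0.478]
ft_force: [0.1, -0.2, 1.2]
grip_width: 0.587
```

```bash
python3 - <<'E'
from h import *
o,R=st(); print(turn(R,np.radians(-5)))
c=cam("scene"); save(c,"scene8",(300,190,450,300),5)
E
```

```text
t 17.6 pos [0.6361 0.1365 0.0704] z [ 0.996 -0.09   0.002] y [ 0.002  0.    -1.   ] F [ 0.12 -0.2   1.18] w 5.01 q [ 0.22  0.62 -0.7   1.53  0.42  1.14 -0.65]
[array([-0.  ,  0.13,  0.17]), array([   0.2 ,    0.  , -179.83])]
```

View pics/scene8.png

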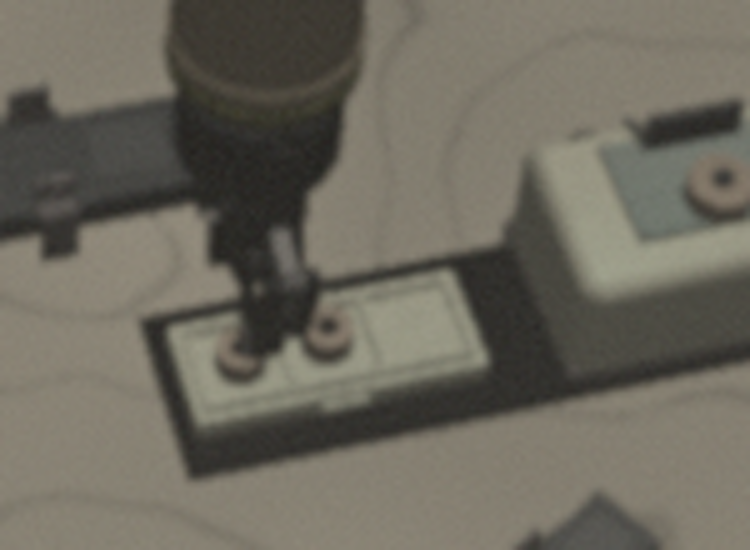

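Descend onto wheel 1 and grip.

Request:
arm_command([
  [[0,0,-3,0,0,0],[0,0,-4.4,0,0,0],[0,0,-4.4,0,0,0],[0,0,-4.4,0,0,0]],
])

```text
clock: 18.05
position: [0.6353, 0.1375, 0.0255]
ee_rot: [0.477, -0.522, 0.522, -0.477]
ft_force: [0.0, -0.4, 0.8]
grip_width: 0.587
```

Request:
arm_command([
  [[0,0,0,0,0,0],[0,0,0,0,0,0],[0,0,0,0,0,0],[0,0,0,0,0,0],[0,0,0,0,0,0],[0,0,0,0,0,0]],
], claw=1.5, newtons=30)

```text
clock: 18.65
position: [0.6358, 0.1377, 0.0262]
ee_rot: [0.477, -0.521, 0.522, -0.478]
ft_force: [-1.2, 0.9, 5.9]
grip_width: 0.285
```

Request:
arm_command([
  [[0,0,2,0,0,0],[0,0,5,0,0,0],[0,-1,7.5,0,0,0],[-1,-5,7.5,0,0,2],[-2,-10,7.5,0,0,4],[-3,-15,7.5,0,0,6],[-4,-20,7.5,0,0,8],[-5,-25,7.5,0,0,10.7],[-5.3,-29,7.5,0,0,10.7],[-5.3,-30.3,7.5,0,0,10.7],[-5.3,-30.3,6,0,0,10.7],[-5.3,-30.3,3,0,0,10.7],[-5.3,-30.3,3,0,0,10.7],[-5.3,-30.3,3,0,0,10.7],[-5.3,-30.3,3,0,0,10.7]],
])

```text
clock: 20.15
position: [0.5829, -0.1643, 0.056]
ee_rot: [-0.524, 0.474, -0.475, 0.525]
ft_force: [-0.4, 0.3, 0.3]
grip_width: 0.282
```

```bash
python3 - <<'E'
from h import *
o,R=st(); print(turn(R,.099))
c=cam("scene"); save(c,"scene9",(180,210,320,330),5)
E
```

```text
t 20.15 pos [ 0.5829 -0.1643  0.056 ] z [0.995 0.1   0.001] y [ 0.001  0.    -1.   ] F [-0.43  0.26  0.33] w 2.41 q [ 0.73  0.54 -0.68  1.67  0.38  1.07  0.03]
[array([-0.01,  0.09, -0.05]), array([-1.3000e-01, -1.0000e-02,  1.7995e+02])]
```

View pics/scene9.png

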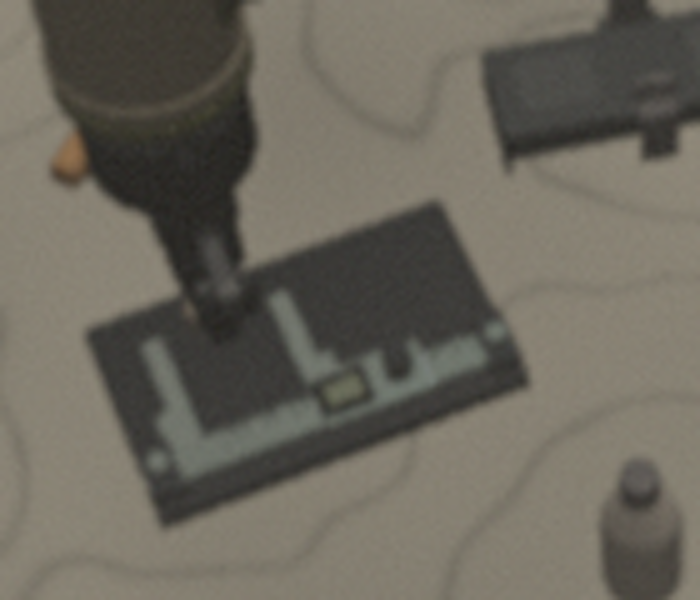

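Request:
arm_command([
  [[0,0,-2.5,0,0,0],[0,0,-3.5,0,0,0],[0,0,-3.9,0,0,0],[0,0,-3.9,0,0,0],[0,0,-3.9,0,0,0]],
])

```text
clock: 20.7
position: [0.5825, -0.1655, 0.0166]
ee_rot: [-0.524, 0.475, -0.475, 0.524]
ft_force: [0.1, -0.7, -0.0]
grip_width: 0.286
```

Request:
arm_command([
  [[0,0,-0.1,0,0,0],[0,0,-0.1,0,0,0]],
])

```text
clock: 20.9
position: [0.5826, -0.1656, 0.0161]
ee_rot: [-0.524, 0.474, -0.475, 0.524]
ft_force: [-3.2, 1.0, 9.3]
grip_width: 0.283
```

Request:
arm_command([
  [[0,0,0.1,0,0,0],[0,0,0.1,0,0,0],[0,0,0.1,0,0,0],[0,0,2,0,0,0],[0,0,6,0,0,0],[2,4,6,0,0,0],[4.1,7.8,6,0,0,0],[4.1,7.8,6,0,0,0],[4.1,7.8,4,0,0,0],[4.1,7.8,4,0,0,0],[4.1,7.8,4,0,0,0]],
], claw=4)

```text
clock: 22.0
position: [0.6226, -0.0877, 0.0546]
ee_rot: [0.524, -0.475, 0.475, -0.524]
ft_force: [0.2, -0.9, 0.2]
grip_width: 0.473
```

```bash
python3 - <<'E'
from h import *
o,R=st(); print(turn(R,.099))
c=cam("scene"); save(c,"scene10",(180,210,320,330),5)
E
```

```text
t 22.0 pos [ 0.6226 -0.0877  0.0546] z [ 0.995  0.098 -0.001] y [-0.001  0.    -1.   ] F [ 0.2  -0.87  0.16] w 4.04 q [ 0.59  0.59 -0.69  1.6   0.41  1.1  -0.11]
[array([-0.02, -0.06,  0.06]), array([-1.0000e-01,  3.0000e-02, -1.7994e+02])]
```

View pics/scene10.png

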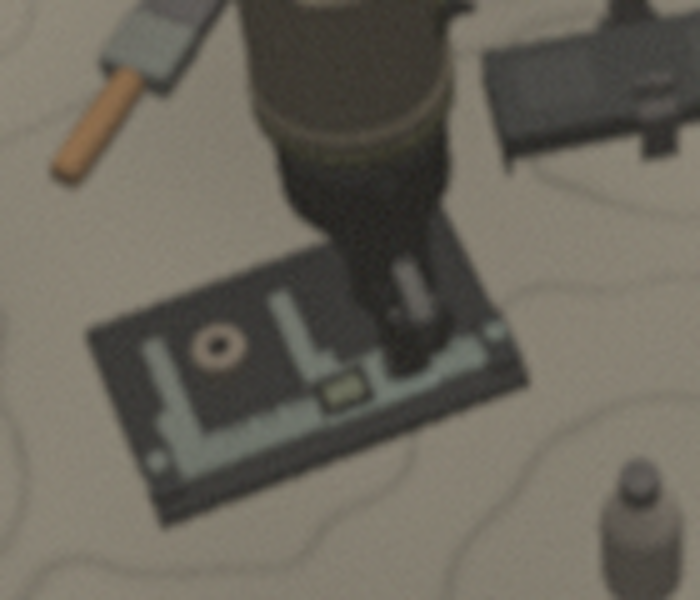

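Request:
arm_command([
  [[0.05,0,-1.5,0,0,0],[0.05,0,-2.5,0,0,0],[0.05,0,-2.5,0,0,0],[0.05,0,-2.5,0,0,0]],
])

```text
clock: 22.45
position: [0.6233, -0.0875, 0.0295]
ee_rot: [0.524, -0.475, 0.475, -0.524]
ft_force: [-0.0, -0.1, -0.5]
grip_width: 0.465
```

Request:
arm_command([
  [[0,0,0,0,0,0],[0,0,0,0,0,0],[0,0,0,0,0,0],[0,0,0,0,0,0],[0,0,0,0,0,0],[0,0,0,0,0,0]],
], claw=0.5, newtons=20)

```text
clock: 23.05
position: [0.6239, -0.0875, 0.0303]
ee_rot: [-0.524, 0.475, -0.475, 0.524]
ft_force: [-0.2, -0.5, 5.2]
grip_width: 0.155
```

Request:
arm_command([
  [[0.05,-0.4,0,0,0,0],[0.1,-0.9,0,0,0,0],[0.15,-1.4,0,0,0,0],[0.2,-1.9,0,0,0,0],[0.22,-2.2,0,0,0,0],[0.22,-2.2,0,0,0,0],[0.22,-2.2,0,0,0,0]],
])

```text
clock: 23.75
position: [0.6262, -0.1104, 0.0303]
ee_rot: [-0.524, 0.475, -0.475, 0.524]
ft_force: [0.2, -0.6, 6.0]
grip_width: 0.151
```

```bash
python3 - <<'E'
from h import *
o,R=st()
c=cam("scene"); ortho(c,.52,.66,-.22,-0.04,.0165,"o_cal11",mm=.3,grid=10)
E
```

```text
t 23.75 pos [ 0.6262 -0.1104  0.0303] z [0.995 0.097 0.001] y [ 0.001 -0.001 -1.   ] F [ 0.17 -0.56  6.05] w 1.29 q [ 0.6   0.63 -0.67  1.6   0.43  1.06 -0.09]
```

View pics/o_cal11.png

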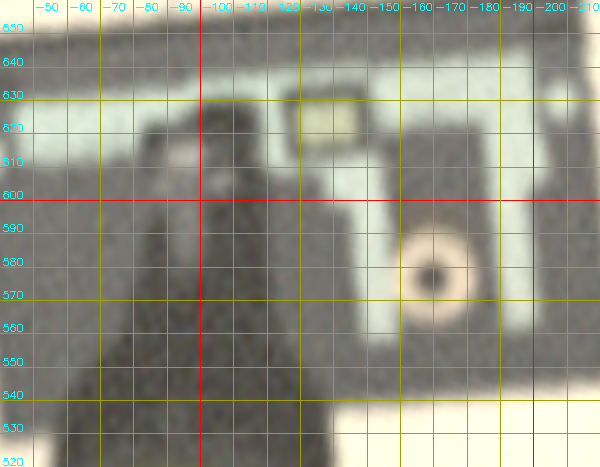

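Request:
arm_command([
  [[0.02,-0.15,0,0,0,0],[0.03,-0.3,0,0,0,0],[0.03,-0.3,0,0,0,0],[0.03,-0.3,0,0,0,0]],
])

```text
clock: 24.2
position: [0.6264, -0.1127, 0.0302]
ee_rot: [-0.524, 0.475, -0.475, 0.524]
ft_force: [-0.1, 1.0, 5.7]
grip_width: 0.147
```

Request:
arm_command([
  [[0.01,-0.1,0,0,0,0],[0.01,-0.1,0,0,0,0],[0.01,-0.1,0,0,0,0]],
])

```text
clock: 24.5
position: [0.6265, -0.1136, 0.0303]
ee_rot: [-0.524, 0.475, -0.475, 0.524]
ft_force: [-0.4, 1.0, 5.6]
grip_width: 0.152
```

Request:
arm_command([
  [[0.01,-0.1,0,0,0,0],[0.01,-0.1,0,0,0,0],[0.01,-0.1,0,0,0,0]],
])

```text
clock: 24.8
position: [0.6266, -0.1145, 0.0303]
ee_rot: [-0.524, 0.475, -0.475, 0.524]
ft_force: [-0.2, 0.8, 6.3]
grip_width: 0.154
```

Request:
arm_command([
  [[0.01,-0.1,0,0,0,0],[0.01,-0.1,0,0,0,0],[0.01,-0.1,0,0,0,0]],
])

```text
clock: 25.1
position: [0.6267, -0.1155, 0.0303]
ee_rot: [-0.524, 0.475, -0.475, 0.524]
ft_force: [0.7, 1.4, 5.3]
grip_width: 0.151
```

Request:
arm_command([
  [[0.01,-0.1,0,0,0,0],[0.01,-0.1,0,0,0,0],[0.01,-0.1,0,0,0,0]],
])

```text
clock: 25.4
position: [0.6268, -0.1165, 0.0302]
ee_rot: [-0.524, 0.475, -0.475, 0.524]
ft_force: [0.6, 1.0, 5.7]
grip_width: 0.149
```

Request:
arm_command([
  [[0.01,-0.1,0,0,0,0],[0.01,-0.1,0,0,0,0],[0.01,-0.1,0,0,0,0]],
])

```text
clock: 25.7
position: [0.6269, -0.1171, 0.0303]
ee_rot: [-0.524, 0.475, -0.475, 0.524]
ft_force: [-0.8, 2.1, 4.3]
grip_width: 0.15
```

Request:
arm_command([
  [[0.01,-0.1,0,0,0,0],[0.01,-0.1,0,0,0,0],[0.01,-0.1,0,0,0,0]],
])

```text
clock: 26.0
position: [0.6269, -0.1172, 0.0302]
ee_rot: [-0.524, 0.475, -0.474, 0.525]
ft_force: [-0.6, 4.5, 6.9]
grip_width: 0.152
```

Request:
arm_command([
  [[0.0,-0.05,0,0,0,0],[0.0,-0.05,0,0,0,0],[0.0,-0.05,0,0,0,0],[0.0,-0.05,0,0,0,0]],
])

```text
clock: 26.4
position: [0.6269, -0.1172, 0.0302]
ee_rot: [-0.524, 0.475, -0.474, 0.525]
ft_force: [-0.4, 5.4, 6.1]
grip_width: 0.144
```

```bash
python3 - <<'E'
from h import *
o,R=st()
c=cam("scene"); ortho(c,.52,.66,-.22,-0.04,.0165,"o_cal12",mm=.3,grid=10)
E
```

```text
t 26.4 pos [ 0.6269 -0.1172  0.0302] z [0.995 0.099 0.001] y [ 0.     0.002 -1.   ] F [-0.41  5.35  6.1 ] w 1.23 q [ 0.61  0.64 -0.67  1.59  0.43  1.06 -0.07]
```

View pics/o_cal12.png

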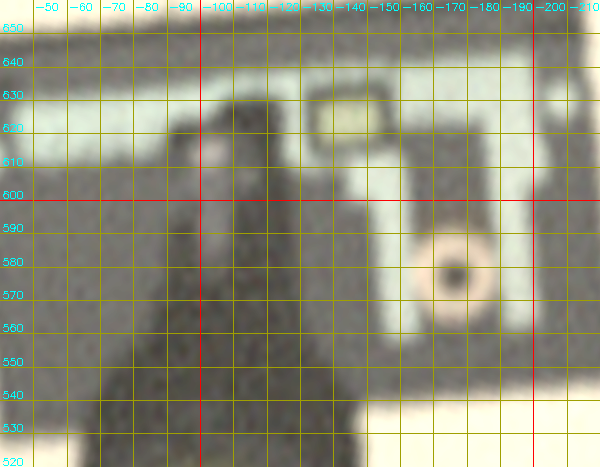

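Request:
arm_command([
  [[0.01,-0.06,0,0,0,0],[0.01,-0.06,0,0,0,0],[0.01,-0.06,0,0,0,0],[0.01,-0.06,0,0,0,0],[0.01,-0.06,0,0,0,0],[0.01,-0.06,0,0,0,0],[0.01,-0.06,0,0,0,0]],
])

```text
clock: 27.15
position: [0.6269, -0.1173, 0.0302]
ee_rot: [-0.524, 0.475, -0.474, 0.525]
ft_force: [-1.9, 6.1, 6.1]
grip_width: 0.153
```

Request:
arm_command([
  [[-0.05,0.5,0,0,0,0],[-0.1,1,0,0,0,0],[-0.15,1.5,0,0,0,0],[-0.2,2,0,0,0,0],[-0.25,2.5,0,0,0,0],[-0.32,3.2,0,0,0,0],[-0.32,3.2,0,0,0,0],[-0.32,3.2,0,0,0,0]],
])

```text
clock: 27.95
position: [0.6239, -0.0874, 0.0302]
ee_rot: [-0.524, 0.475, -0.475, 0.524]
ft_force: [0.3, 0.1, 6.2]
grip_width: 0.149
```

Request:
arm_command([
  [[0,0,0,0,0,0],[0,0,0,0,0,0],[0,0,0,0,0,0],[0,0,3,0,0,0],[0,0,4.5,0,0,0],[-2,-5,4.5,0,0,0],[-4.2,-8.6,4.5,0,0,0],[-4.2,-8.6,4.5,0,0,0]],
], claw=4)

```text
clock: 28.75
position: [0.5784, -0.182, 0.0744]
ee_rot: [0.523, -0.477, 0.478, -0.52]
ft_force: [0.2, 0.3, 0.0]
grip_width: 0.467
```

```bash
python3 - <<'E'
from h import *
o,R=st()
c=cam("scene"); ortho(c,.52,.66,-.22,-0.04,.0165,"o_cal13",mm=.3,grid=10); save(c,"scene13",(180,210,320,330),5)
E
```

```text
t 28.75 pos [ 0.5784 -0.182   0.0744] z [ 0.996  0.088 -0.003] y [-0.002 -0.004 -1.   ] F [0.17 0.28 0.01] w 3.99 q [ 0.76  0.52 -0.69  1.65  0.37  1.1   0.06]
```

View pics/o_cal13.png

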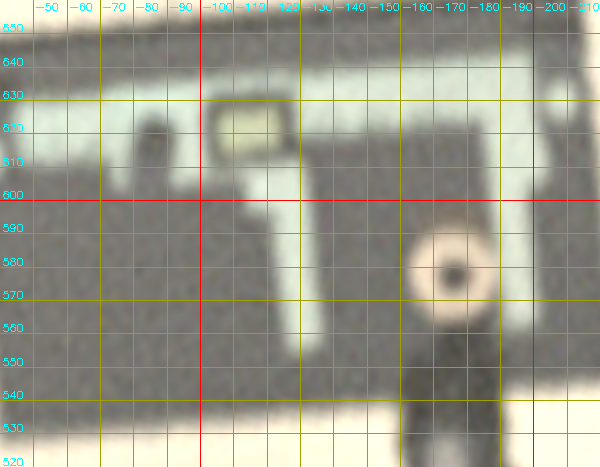

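View pics/scene13.png

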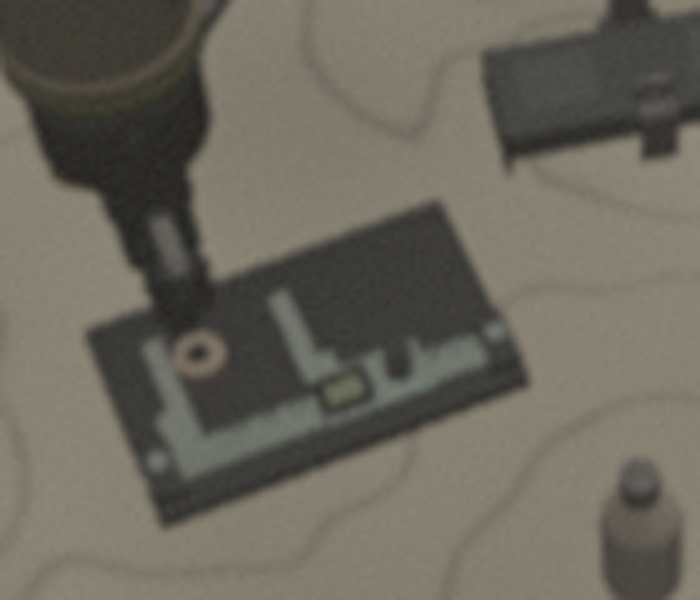

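Request:
arm_command([
  [[0.2,0,0,0,0,0],[0.2,0,0,0,0,0],[0.2,0,-3,0,0,0],[0.2,0,-5,0,0,0],[0.2,0,-5.7,0,0,0],[0.2,0,-5.7,0,0,0],[0.2,0,-5.7,0,0,0]],
])

```text
clock: 29.5
position: [0.5844, -0.173, 0.0188]
ee_rot: [-0.524, 0.474, -0.475, 0.524]
ft_force: [-1.4, -0.1, 0.5]
grip_width: 0.469
```

Request:
arm_command([
  [[0,0,0,0,0,0],[0,0,0,0,0,0],[0,0,0,0,0,0],[0,0,0,0,0,0],[0,0,0,0,0,0],[0,0,0,0,0,0]],
], claw=1.5, newtons=30)

```text
clock: 30.1
position: [0.5845, -0.1736, 0.0192]
ee_rot: [-0.524, 0.474, -0.475, 0.524]
ft_force: [-1.0, 1.1, 6.4]
grip_width: 0.281
```

Request:
arm_command([
  [[0,0,2,0,0,0],[0,0,5,0,0,0],[0,0,8,0,0,0],[0,0,8,0,0,0]],
])

```text
clock: 30.5
position: [0.586, -0.1741, 0.1025]
ee_rot: [-0.523, 0.473, -0.477, 0.525]
ft_force: [0.8, -0.0, -1.5]
grip_width: 0.281
```

```bash
python3 - <<'E'
from h import *
o,R=st()
for n in("scene","top"):
    c=cam(n); save(c,n+"14"); W=world(c)
    for r in manip.masks_of(n,"discard_tray")[:2]:
        m=r["mask"]; print(n,r["p"],r["bbox"],np.nanmedian(W[m],0)); print(boxfit(c,hull(m),(.17,.12,.02),[.515,-.367,.1]),boxfit(c,hull(m),(.12,.17,.02),[.515,-.367,.1]))
E
```

```text
t 30.5 pos [ 0.586  -0.1741  0.1025] z [0.995 0.098 0.006] y [ 0.007 -0.002 -1.   ] F [ 0.81 -0.04 -1.54] w 2.4 q [ 0.76  0.5  -0.71  1.62  0.35  1.14  0.07]
scene 0.62 [101.2, 247.4, 172.2, 323.7] [ 0.51584858 -0.36641933  0.00327063]
(array([ 0.51680224, -0.36390892,  0.12613669]), np.float64(132.78125), 3385) (array([ 0.49903108, -0.38724755,  0.21204778]), np.float64(1673.90625), 3385)
scene 0.37 [189.6, 207.5, 226.4, 247.9] [ 0.44184811 -0.20788781  0.01498141]
(array([ 0.515, -0.367,  0.1  ]), np.float64(65.625), 65) (array([ 0.515, -0.367,  0.1  ]), np.float64(65.625), 65)
```

View pics/scene14.png

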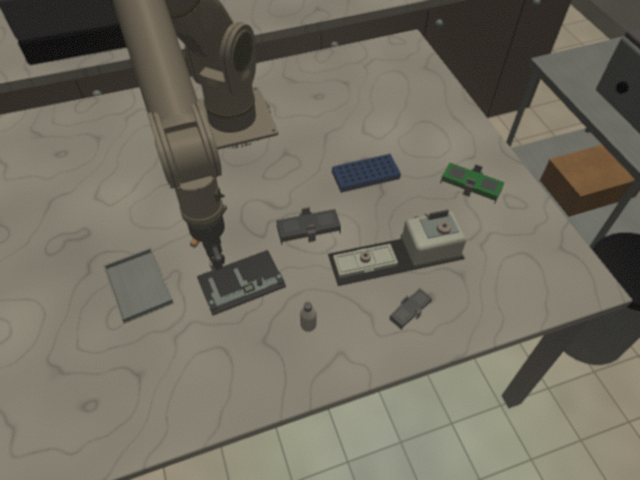

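Request:
arm_command([
  [[-0.5,-4,0,0,0,0],[-1.5,-9,0,0,0,0],[-2.5,-14,0,0,0,0],[-3.4,-17.6,0,0,0,0],[-3.4,-17.6,0,0,0,0],[-3.4,-17.6,-3,0,0,0],[-3.4,-17.6,-6,0,0,0],[-3.4,-17.6,-7.8,0,0,0],[-3.4,-17.6,-8.3,0,0,0],[-3.4,-17.6,-8.3,0,0,0],[-3.4,-17.6,-8.3,0,0,0]],
])

```text
clock: 31.8
position: [0.5503, -0.3497, 0.0157]
ee_rot: [-0.524, 0.474, -0.475, 0.524]
ft_force: [0.0, -0.4, -0.4]
grip_width: 0.282
```

Request:
arm_command([
  [[0,0,0,0,0,0],[0,0,0,0,0,0],[0,0,0,0,0,0],[0,0,0,0,0,0],[0,0,3,0,0,0],[0,0,8,0,0,0],[3,5,9,0,0,0],[3,10,9,0,0,0],[4,15,9,0,0,0],[4,20,9,0,0,0],[4,25,9,0,0,-2],[5,30,9,0,0,-4],[6,35,9,0,0,-6],[7,40,9,0,0,-8],[7,44,9,0,0,-10.7],[7,44,9,0,0,-10.7],[7,44,9,0,0,-10.7],[7,44,9,0,0,-10.7]],
], claw=4)

```text
clock: 33.6
position: [0.6197, 0.0888, 0.1047]
ee_rot: [0.477, -0.522, 0.522, -0.477]
ft_force: [0.2, -0.7, 0.4]
grip_width: 0.469
```

```bash
python3 - <<'E'
from h import *
o,R=st(); print(turn(R,np.radians(-5)))
c=cam("scene"); save(c,"scene15"); np.savez("pics/scene15.npz",**c)
ortho(c,.60,.70,.09,.27,.036,"o_w15",mm=.25,grid=10,gain=1.6)
E
```

```text
t 33.6 pos [0.6197 0.0888 0.1047] z [ 0.996 -0.09   0.   ] y [-0.    -0.001 -1.   ] F [ 0.22 -0.69  0.42] w 4.0 q [ 0.33  0.54 -0.73  1.57  0.38  1.18 -0.56]
[array([ 0.06, -0.  ,  0.14]), array([-0.0000e+00, -9.0000e-02, -1.7986e+02])]
```

View pics/scene15.png

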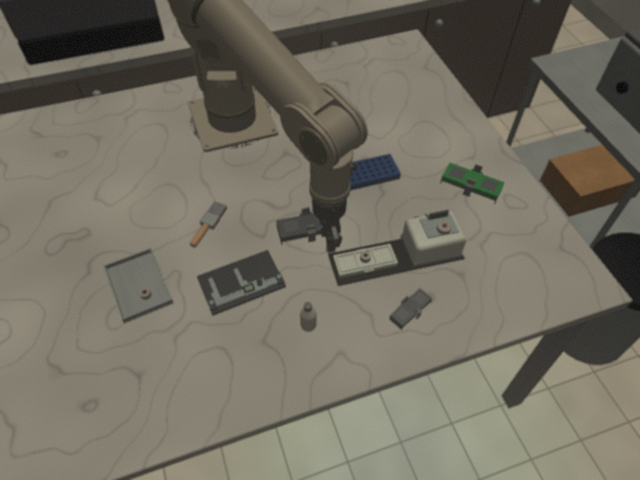

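Request:
arm_command([
  [[1,4.5,-1,0,0,0],[1.9,9.2,-2,0,0,0],[1.9,9.2,-3,0,0,0],[1.9,9.2,-3,0,0,0],[1.9,9.2,-5,0,0,0],[1.9,9.2,-7,0,0,0],[1.9,9.2,-7.9,0,0,0],[1.9,9.2,-7.9,0,0,0],[1.9,9.2,-7.9,0,0,0]],
], claw=5)

```text
clock: 34.55
position: [0.6392, 0.1814, 0.0268]
ee_rot: [0.477, -0.522, 0.522, -0.477]
ft_force: [-0.1, 0.2, -0.6]
grip_width: 0.587
```

Request:
arm_command([
  [[0,0,0,0,0,0],[0,0,0,0,0,0],[0,0,0,0,0,0],[0,0,0,0,0,0],[0,0,0,0,0,0],[0,0,0,0,0,0]],
], claw=1.5)

```text
clock: 35.15
position: [0.6392, 0.1824, 0.0271]
ee_rot: [0.477, -0.521, 0.522, -0.478]
ft_force: [-1.1, -2.2, 6.3]
grip_width: 0.297
```

Request:
arm_command([
  [[0,0,2,0,0,0],[0,0,5,0,0,0],[0,-1,7.5,0,0,0],[-1,-5,7.5,0,0,2],[-2,-10,7.5,0,0,4],[-3,-15,7.5,0,0,6],[-4,-20,7.5,0,0,8],[-5,-25,7.5,0,0,10.7],[-5.7,-30,7.5,0,0,10.7],[-5.7,-34.8,7.5,0,0,10.7],[-5.7,-34.8,6,0,0,10.7],[-5.7,-34.8,3,0,0,10.7],[-5.7,-34.8,3,0,0,10.7],[-5.7,-34.8,3,0,0,10.7],[-5.7,-34.8,3,0,0,10.7]],
])

```text
clock: 36.65
position: [0.5825, -0.165, 0.0574]
ee_rot: [-0.524, 0.474, -0.475, 0.525]
ft_force: [0.1, -0.0, 0.1]
grip_width: 0.295
```

Request:
arm_command([
  [[0,0,-2.5,0,0,0],[0,0,-3.5,0,0,0],[0,0,-3.9,0,0,0],[0,0,-3.9,0,0,0],[0,0,-3.9,0,0,0]],
])

```text
clock: 37.15
position: [0.5821, -0.1656, 0.0177]
ee_rot: [-0.524, 0.474, -0.475, 0.524]
ft_force: [-0.6, -0.6, -0.2]
grip_width: 0.297
```

```bash
python3 - <<'E'
from h import *
o,R=st()
c=cam("scene"); save(c,"scene16",(180,210,320,330),5)
E
```

```text
t 37.15 pos [ 0.5821 -0.1656  0.0177] z [0.995 0.098 0.001] y [ 0.001 -0.    -1.   ] F [-0.56 -0.63 -0.21] w 2.53 q [ 0.73  0.59 -0.67  1.69  0.42  1.01  0.  ]
```

View pics/scene16.png

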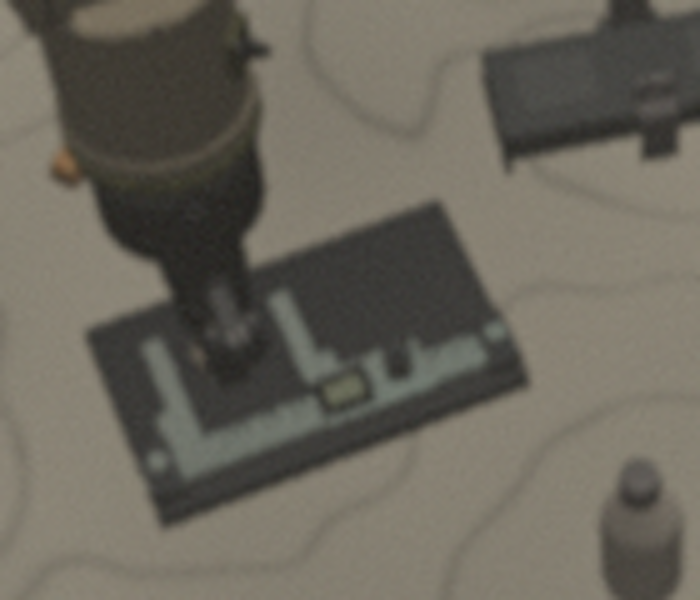

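Request:
arm_command([
  [[0,0,0,0,0,0],[0,0,0,0,0,0],[0,0,0,0,0,0],[0,0,0,0,0,0],[0,0,2,0,0,0],[0,0,6,0,0,0],[2,4,6,0,0,0],[4.15,7.8,6,0,0,0],[4.15,7.8,6,0,0,0],[4.15,7.8,4,0,0,0],[4.15,7.8,4,0,0,0],[4.15,7.8,2.5,0,0,0],[4.15,7.8,1.3,0,0,0],[4.15,7.8,1.3,0,0,0],[4.15,7.8,1.3,0,0,0]],
], claw=4)

```text
clock: 38.7
position: [0.6229, -0.0877, 0.0296]
ee_rot: [0.524, -0.475, 0.475, -0.524]
ft_force: [0.9, -0.4, -0.1]
grip_width: 0.468
```

Request:
arm_command([
  [[0,0,0,0,0,0],[0,0,0,0,0,0],[0,0,0,0,0,0],[0,0,0,0,0,0],[0,0,0,0,0,0],[0,0,0,0,0,0]],
], claw=0.5, newtons=20)

```text
clock: 39.3
position: [0.6239, -0.0877, 0.0305]
ee_rot: [-0.524, 0.474, -0.475, 0.524]
ft_force: [4.8, -0.4, 3.7]
grip_width: 0.151
```

Request:
arm_command([
  [[0.05,-0.4,0,0,0,0],[0.1,-0.9,0,0,0,0],[0.15,-1.4,0,0,0,0],[0.2,-1.9,0,0,0,0],[0.22,-2.2,0,0,0,0],[0.24,-2.4,0,0,0,0],[0.26,-2.55,0,0,0,0],[0.26,-2.55,0,0,0,0]],
])

```text
clock: 40.1
position: [0.6264, -0.1135, 0.0305]
ee_rot: [-0.523, 0.474, -0.475, 0.524]
ft_force: [4.9, 1.5, 4.7]
grip_width: 0.151
```

Request:
arm_command([
  [[0.01,-0.1,0,0,0,0],[0.01,-0.1,0,0,0,0],[0.01,-0.1,0,0,0,0]],
])

```text
clock: 40.4
position: [0.6265, -0.1143, 0.0305]
ee_rot: [-0.523, 0.474, -0.475, 0.524]
ft_force: [4.9, 1.1, 5.1]
grip_width: 0.15
```

Request:
arm_command([
  [[0.01,-0.1,0,0,0,0],[0.01,-0.1,0,0,0,0],[0.01,-0.1,0,0,0,0]],
])

```text
clock: 40.7
position: [0.6266, -0.1152, 0.0305]
ee_rot: [-0.524, 0.474, -0.475, 0.524]
ft_force: [4.7, 0.9, 5.0]
grip_width: 0.15
```

Request:
arm_command([
  [[0.01,-0.1,0,0,0,0],[0.01,-0.1,0,0,0,0],[0.01,-0.1,0,0,0,0]],
])

```text
clock: 41.0
position: [0.6267, -0.1162, 0.0305]
ee_rot: [-0.524, 0.474, -0.475, 0.524]
ft_force: [4.5, 1.3, 5.9]
grip_width: 0.153
```

Request:
arm_command([
  [[0.01,-0.05,0,0,0,0],[0.01,-0.05,0,0,0,0],[0.01,-0.05,0,0,0,0]],
])

```text
clock: 41.3
position: [0.6267, -0.1163, 0.0305]
ee_rot: [-0.524, 0.475, -0.475, 0.525]
ft_force: [3.3, 3.4, 6.0]
grip_width: 0.149
```

Request:
arm_command([
  [[0.01,-0.08,0,0,0,0],[0.01,-0.08,0,0,0,0],[0.01,-0.08,0,0,0,0],[0.01,-0.08,0,0,0,0]],
])

```text
clock: 41.7
position: [0.6267, -0.1165, 0.0304]
ee_rot: [-0.523, 0.475, -0.475, 0.525]
ft_force: [3.4, 3.3, 6.7]
grip_width: 0.146
```

```bash
python3 - <<'E'
from h import *
o,R=st()
c=cam("scene"); ortho(c,.52,.66,-.22,-0.04,.0165,"o_cal17",mm=.3,grid=10)
E
```

```text
t 41.7 pos [ 0.6267 -0.1165  0.0304] z [0.995 0.099 0.001] y [ 0.001  0.001 -1.   ] F [3.42 3.3  6.71] w 1.25 q [ 0.62  0.64 -0.68  1.6   0.44  1.07 -0.08]
```

View pics/o_cal17.png

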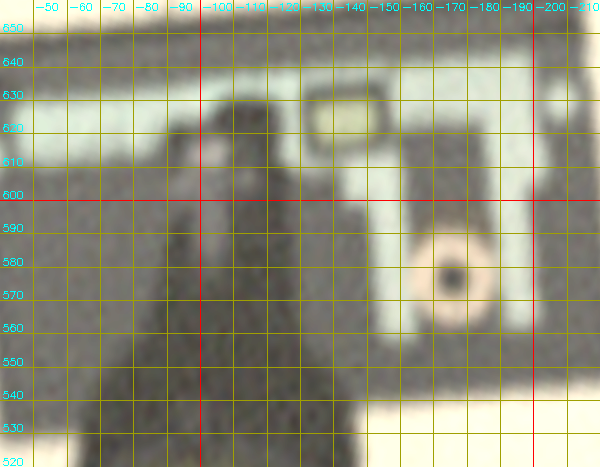

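Request:
arm_command([
  [[0.01,-0.06,0,0,0,0],[0.01,-0.1,0,0,0,0],[0.01,-0.1,0,0,0,0],[0.01,-0.1,0,0,0,0],[0.01,-0.1,0,0,0,0],[0.01,-0.1,0,0,0,0]],
], newtons=30)

```text
clock: 42.35
position: [0.6267, -0.1166, 0.0305]
ee_rot: [-0.523, 0.475, -0.474, 0.525]
ft_force: [2.8, 5.7, 7.0]
grip_width: 0.148
```

Request:
arm_command([
  [[0.01,-0.1,0,0,0,0],[0.01,-0.1,0,0,0,0],[0.01,-0.1,0,0,0,0],[0.01,-0.1,0,0,0,0],[0.01,-0.1,0,0,0,0],[0.01,-0.1,0,0,0,0]],
])

```text
clock: 42.95
position: [0.6268, -0.1168, 0.0305]
ee_rot: [-0.523, 0.475, -0.474, 0.525]
ft_force: [1.4, 8.1, 7.9]
grip_width: 0.142
```

```bash
python3 - <<'E'
from h import *
for i in range(4): c=cam("scene"); st()
E
```

```text
t 43.0 pos [ 0.6268 -0.1167  0.0305] z [0.995 0.1   0.001] y [ 0.001  0.003 -1.   ] F [2.98 8.42 6.65] w 1.23 q [ 0.62  0.64 -0.68  1.59  0.44  1.07 -0.08]
t 43.05 pos [ 0.6268 -0.1168  0.0305] z [0.995 0.1   0.001] y [ 0.001  0.003 -1.   ] F [1.49 8.94 8.92] w 1.18 q [ 0.62  0.64 -0.68  1.59  0.44  1.07 -0.08]
t 43.1 pos [ 0.6268 -0.1167  0.0304] z [0.995 0.1   0.001] y [ 0.001  0.003 -1.   ] F [1.28 8.   7.21] w 1.2 q [ 0.62  0.64 -0.68  1.59  0.44  1.07 -0.08]
t 43.15 pos [ 0.6268 -0.1168  0.0305] z [0.995 0.1   0.001] y [ 0.001  0.003 -1.   ] F [2.37 8.5  7.46] w 1.2 q [ 0.62  0.64 -0.68  1.59  0.44  1.07 -0.08]
```

Request:
arm_command([
  [[-0.05,0.5,0,0,0,0],[-0.1,1,0,0,0,0],[-0.15,1.5,0,0,0,0],[-0.2,2,0,0,0,0],[-0.25,2.5,0,0,0,0],[-0.32,3.2,0,0,0,0],[-0.32,3.2,0,0,0,0],[-0.32,3.2,0,0,0,0]],
])

```text
clock: 43.95
position: [0.6238, -0.0874, 0.0305]
ee_rot: [-0.524, 0.474, -0.475, 0.524]
ft_force: [4.3, 1.8, 5.8]
grip_width: 0.142
```

Request:
arm_command([
  [[0,0,0,0,0,0],[0,0,0,0,0,0],[0,0,0,0,0,0],[0,0,3,0,0,0],[0,0,4.5,0,0,0],[-2,-5,4.5,0,0,0],[-4,-8.6,4.5,0,0,0],[-4,-8.6,4.5,0,0,0],[-4,-8.6,4.5,0,0,0],[-4,-8.6,4.5,0,0,0]],
], claw=4)

```text
clock: 44.95
position: [0.5835, -0.1722, 0.075]
ee_rot: [-0.524, 0.475, -0.475, 0.524]
ft_force: [-0.1, 0.9, 0.5]
grip_width: 0.47
```

```bash
python3 - <<'E'
from h import *
o,R=st(); print(turn(R,.099))
c=cam("scene"); ortho(c,.52,.66,-.22,-0.04,.0165,"o_cal18",mm=.3,grid=10)
E
```

```text
t 44.95 pos [ 0.5835 -0.1722  0.075 ] z [0.995 0.099 0.001] y [ 0.     0.001 -1.   ] F [-0.11  0.9   0.45] w 4.02 q [ 0.76  0.53 -0.71  1.65  0.37  1.1   0.05]
[array([-0.04,  0.03, -0.02]), array([-4.0000e-02, -6.0000e-02,  1.7998e+02])]
```

View pics/o_cal18.png

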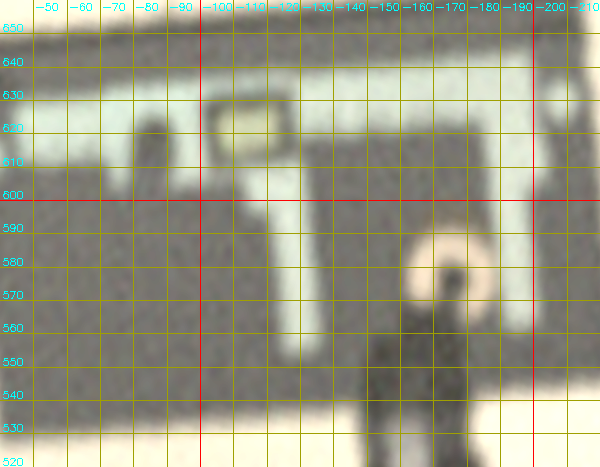

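Request:
arm_command([
  [[0.05,-0.1,-3,0,0,0],[0.05,-0.1,-5,0,0,0],[0.05,-0.1,-5.6,0,0,0],[0.05,-0.1,-5.6,0,0,0],[0.05,-0.1,-5.6,0,0,0]],
])

```text
clock: 45.5
position: [0.5845, -0.1738, 0.0198]
ee_rot: [-0.524, 0.474, -0.475, 0.524]
ft_force: [0.1, -0.1, 0.3]
grip_width: 0.469
```

Request:
arm_command([
  [[0,0,0,0,0,0],[0,0,0,0,0,0],[0,0,0,0,0,0],[0,0,0,0,0,0],[0,0,0,0,0,0],[0,0,0,0,0,0],[0,0,2,0,0,0],[0,0,5,0,0,0],[0,0,8,0,0,0],[0,0,8,0,0,0]],
], claw=1.5)

```text
clock: 46.5
position: [0.5861, -0.1748, 0.1035]
ee_rot: [-0.523, 0.473, -0.477, 0.525]
ft_force: [0.6, -0.5, 1.4]
grip_width: 0.291
```

```bash
python3 - <<'E'
from h import *
o,R=st()
c=cam("scene"); save(c,"scene19",(80,190,320,340),3.3); W=world(c)
for r in manip.masks_of("scene","discard_tray")[:1]:
        m=r["mask"]; print(r["p"],r["bbox"],np.nanmedian(W[m],0)); print(boxfit(c,hull(m),(.17,.12,.02),[.515,-.367,.1]))
E
```

```text
t 46.5 pos [ 0.5861 -0.1748  0.1035] z [0.995 0.098 0.006] y [ 0.007 -0.002 -1.   ] F [ 0.56 -0.48  1.43] w 2.48 q [ 0.77  0.5  -0.72  1.62  0.35  1.15  0.07]
0.71 [137.3, 287.5, 149.8, 298.8] [ 0.55294133 -0.35216525  0.0174352 ]
(array([ 0.515, -0.367,  0.1  ]), np.float64(458.375), 117)
```

View pics/scene19.png

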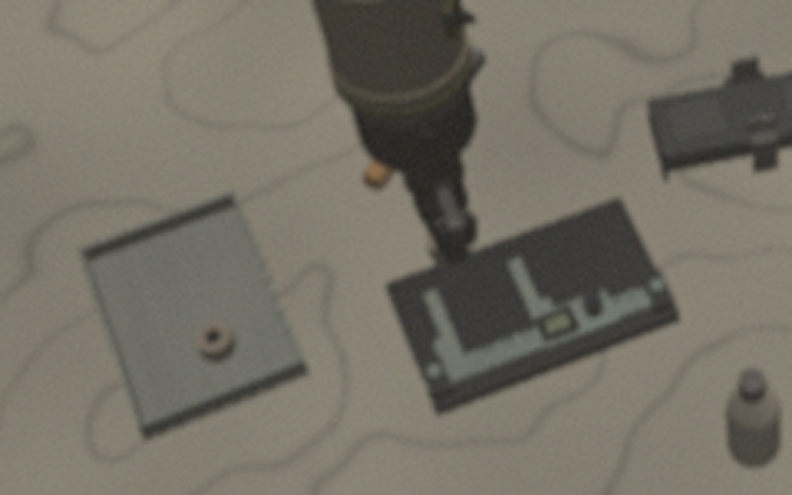

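Request:
arm_command([
  [[-2,-4,0,0,0,0],[-4.5,-8,0,0,0,0],[-7,-13,0,0,0,0],[-10.2,-17,0,0,0,0],[-10.2,-18.4,0,0,0,0],[-10.2,-18.4,-1,0,0,0],[-10.2,-18.4,-5,0,0,0],[-10.2,-18.4,-7.6,0,0,0],[-10.2,-18.4,-8.4,0,0,0],[-10.2,-18.4,-8.4,0,0,0],[-10.2,-18.4,-8.4,0,0,0]],
])

```text
clock: 47.7
position: [0.4824, -0.3577, 0.0151]
ee_rot: [-0.524, 0.474, -0.475, 0.524]
ft_force: [0.3, 0.7, 0.2]
grip_width: 0.288
```

Request:
arm_command([
  [[0,0,0,0,0,0],[0,0,0,0,0,0],[0,0,0,0,0,0],[0,0,0,0,0,0],[0,0,3,0,0,0],[0,0,8,0,0,0],[3,5,9,0,0,0],[3,10,9,0,0,0],[3,15,9,0,0,0],[3,20,9,0,0,0],[2,25,9,0,0,-2],[1,30,9,0,0,-4],[1,35,9,0,0,-6],[1,40,9,0,0,-8],[0.9,43.9,9,0,0,-10.7],[0.9,43.9,9,0,0,-10.7],[0.9,43.9,9,0,0,-10.7],[0.9,43.9,9,0,0,-10.7]],
], claw=4)

```text
clock: 49.5
position: [0.4907, 0.0794, 0.1047]
ee_rot: [0.477, -0.522, 0.522, -0.477]
ft_force: [0.2, -0.2, 0.2]
grip_width: 0.47
```

```bash
python3 - <<'E'
from h import *
o,R=st(); print(turn(R,np.radians(-5)))
c=cam("scene"); save(c,"scene20")
E
```

```text
t 49.5 pos [0.4907 0.0794 0.1047] z [ 0.996 -0.089 -0.   ] y [-0.    -0.001 -1.   ] F [ 0.22 -0.17  0.16] w 4.02 q [ 0.54  0.28 -0.88  1.91  0.25  1.07 -0.53]
[array([ 0.03, -0.01,  0.12]), array([-1.0000e-02, -5.0000e-02, -1.7988e+02])]
```

View pics/scene20.png

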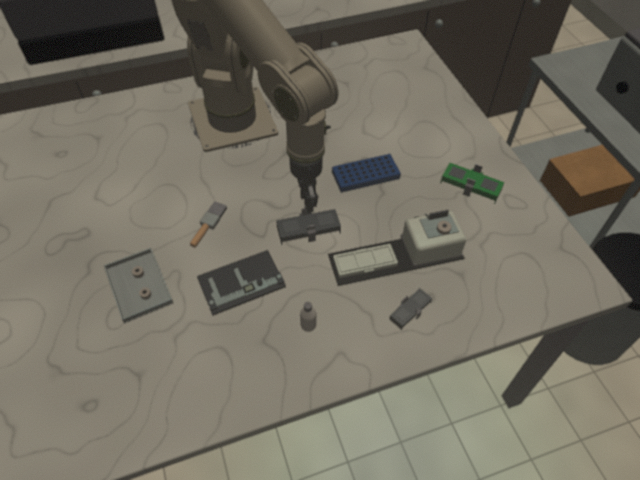

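Request:
arm_command([
  [[0,0,0,0,0,0],[0,0,-2,0,0,0],[0,0,-4,0,0,0],[0,0,-5.5,0,0,0],[0,0,-6.7,0,0,0],[0,0,-6.7,0,0,0],[0,0,-6.7,0,0,0]],
], claw=8.2)

```text
clock: 50.25
position: [0.4908, 0.0806, 0.0381]
ee_rot: [-0.477, 0.522, -0.522, 0.477]
ft_force: [0.0, -0.3, -0.0]
grip_width: 0.959
```

Request:
arm_command([
  [[0,0,0,0,0,0],[0,0,0,0,0,0],[0,0,0,0,0,0],[0,0,0,0,0,0],[0,0,0,0,0,0],[0,0,0,0,0,0],[0,0,0,0,0,0]],
], claw=4.5, newtons=30)

```text
clock: 50.95
position: [0.4913, 0.0807, 0.0389]
ee_rot: [0.477, -0.521, 0.522, -0.478]
ft_force: [-2.3, -0.5, 8.7]
grip_width: 0.615
```

Request:
arm_command([
  [[0,0,2,0,0,0],[0,0,5,0,0,0],[0,0,9,0,0,0],[0,0,12,0,0,0],[0,0,12,0,0,0],[0,0,12,0,0,0]],
])

```text
clock: 51.55
position: [0.4908, 0.0803, 0.1581]
ee_rot: [0.477, -0.521, 0.522, -0.477]
ft_force: [-0.2, 0.1, -2.0]
grip_width: 0.613
```

```bash
python3 - <<'E'
from h import *
o,R=st()
c=cam("scene"); save(c,"scene21",(230,150,430,290),4)
E
```

```text
t 51.55 pos [0.4908 0.0803 0.1581] z [ 0.996 -0.089  0.001] y [ 0.001 -0.001 -1.   ] F [-0.22  0.09 -2.04] w 5.23 q [ 0.58  0.21 -0.91  1.85  0.18  1.17 -0.48]
```

View pics/scene21.png

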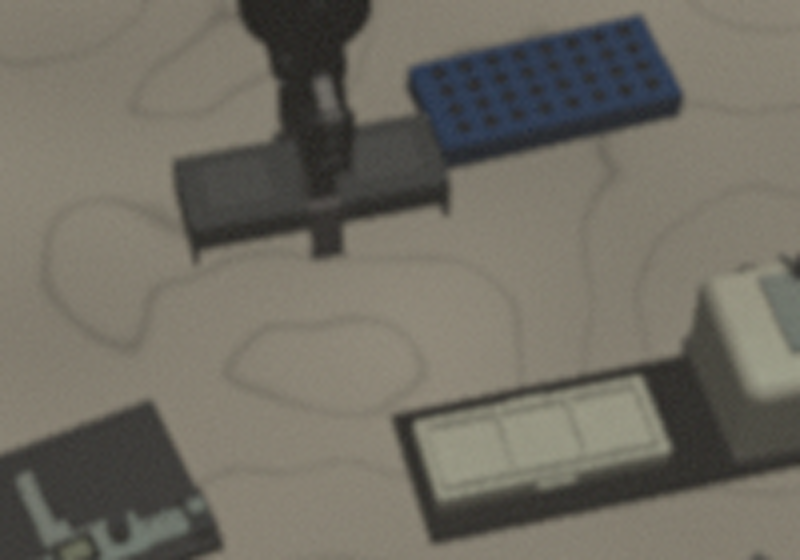

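```bash
python3 - <<'E'
from h import *
F=[]
for i in range(12):
    c=cam("scene" if i%2 else "top"); F.append(manip.get_obs()["ft_force"])
print(np.mean(F,0),np.std(F,0)/12**.5)
c0=dict(np.load("pics/top5.npz")); 
for n in("top","scene"):
    c=dict(np.load("pics/%s5.npz"%n)); W=world(c)
    ortho(c,.58,.72,.30,.46,.105,"o_h_"+n,mm=.25,grid=10,gain=1.3)
    D=W[...,2]*1000
    if n=="top": print(np.round(D[195:225:2,180:214:2]).astype(int))
    else: print(np.round(D[215:240:2,428:462:2]).astype(int))
E
```

```text
[ 0.32181484  0.12828661 -1.17718078] [0.1094783  0.08393443 0.14728677]
[[                  88                   87                   92
                    88                   88                   86
                    90                   85                   87
                    85                   -1                   -2
                     1                    4                    2
                     0                   -2]
 [                  87                   92                   91
                    87                   91                   90
  -9223372036854775808                   89                   87
                    88                   85                   87
                    88                   87                   89
                    93                   83]
 [                  92                   90                   95
                    89                   89                   86
                    95                   87                   90
                    91                   90                   91
                    88     
[... 4808 characters left out ...]
 [ 95  92  99  97  94 111 108 108 109 109 111  94  96  94  89  87   2]
 [ 94  92  93  90  95 111 109 110 113 112 107 104  92  95  90  85   0]
 [ 93  92  96  95  95 108 108 109 108 109 106 111  93  98  93  90  83]
 [ 94  95  89  93  94 105 105 106 109 109 105 102  93  95  94  91  92]
 [ 96  95  93  95  98  99 102 106 103 108 106 100  92  97  91  94  90]
 [ 94  95  93  93  95  93  97  96 104 101  92  94  92  90  91  91  91]
 [ 92  93  93  95  94  92  99  93  95  91  90  92  85  91  91  90  95]
 [ 88  93  94  91  91  91  90  90  86  88  94  86  91  89  88  90  90]
 [ 89  89  89  90  88  88  85  91  94  86  89  89  89  93  90  84  87]]<stdin>:11: RuntimeWarning: invalid value encountered in cast
```

View pics/o_h_top.png

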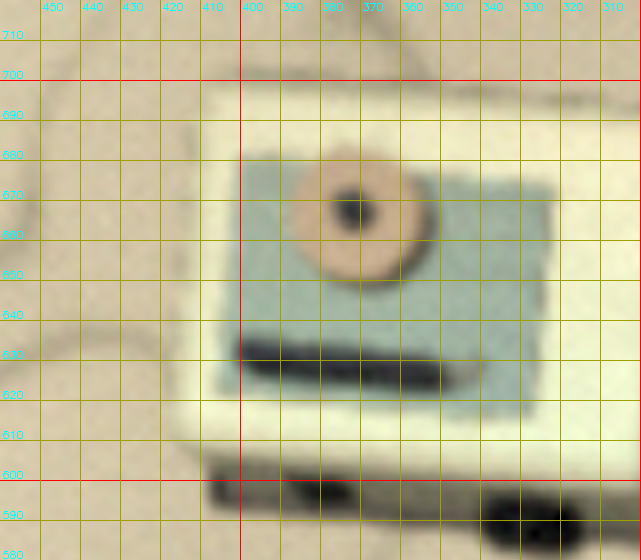

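View pics/o_h_scene.png

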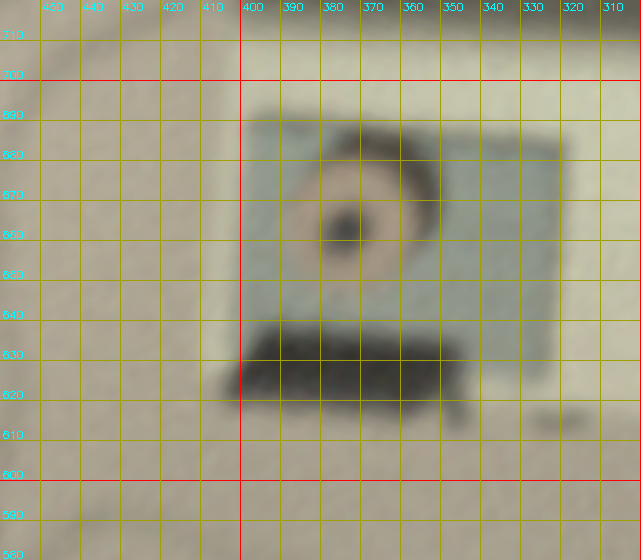

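```bash
python3 - <<'E'
from h import *
for n in("top","scene"):
    c=cam(n); save(c,n+"22"); W=world(c); np.savez("pics/%s22.npz"%n,**c)
    for r in manip.masks_of(n,"wheel_3a")[:8]: print(n,round(r["p"],2),np.round(r["bbox"],0),np.nanmedian(W[r["mask"]],0).round(3))
    c0=dict(np.load("pics/%s0.npz"%n)); d=abs(c["pixels"].astype(int)-c0["pixels"]).max(2).astype(np.uint8)
    d=cv2.GaussianBlur(d,(3,3),0); cv2.imwrite("pics/diff_%s.png"%n,np.clip(d.astype(int)*3,0,255).astype(np.uint8))
E
```

```text
top 0.73 [408. 308. 454. 365.] [ 0.381 -0.158  0.018]
top 0.69 [174. 195. 322. 250.] [0.644 0.291 0.026]
top 0.34 [372. 225. 451. 280.] [ 0.588 -0.124  0.011]
top 0.32 [352. 174. 371. 192.] [ 0.748 -0.007  0.064]
```

View pics/diff_scene.png

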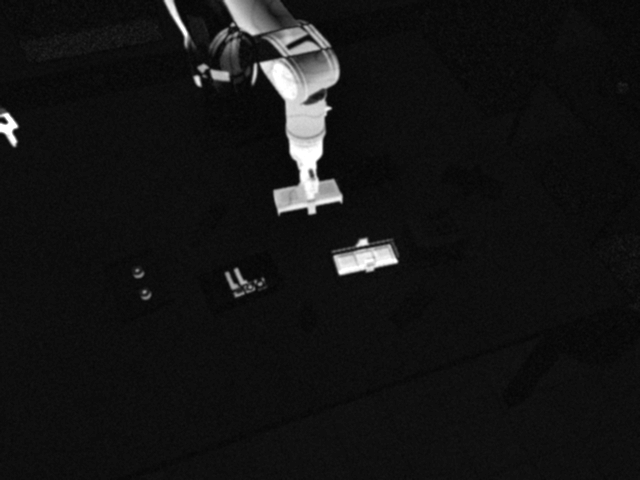

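View pics/top22.png

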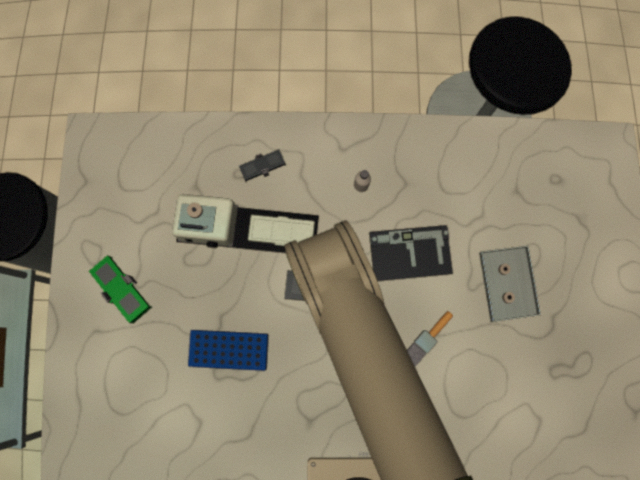

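Request:
arm_command([
  [[0,0,-4,0,0,0],[0,0,-8,0,0,0],[0,0,-11,0,0,0],[0,0,-11.8,0,0,0],[0,0,-11.9,0,0,0],[0,0,-12,0,0,0],[0,0,-12,0,0,0]],
])

```text
clock: 53.1
position: [0.4911, 0.0806, 0.0384]
ee_rot: [0.477, -0.521, 0.522, -0.478]
ft_force: [-0.2, -0.1, -1.2]
grip_width: 0.614
```

Request:
arm_command([
  [[0,0,0,0,0,0],[0,0,0,0,0,0],[0,0,0,0,0,0],[0,0,0,0,0,0],[0,0,0,0,0,0],[0,0,0,0,0,0],[0,0,3,0,0,0],[0,0,8,0,0,0],[0,0,13,0,0,0],[3,3,17,0,0,0],[3,3,17,0,0,0]],
], claw=8.2)

```text
clock: 54.2
position: [0.5238, 0.113, 0.2126]
ee_rot: [0.475, -0.52, 0.523, -0.48]
ft_force: [-0.8, 0.0, -1.0]
grip_width: 0.964
```

```bash
python3 - <<'E'
from h import *
o,R=st(); 
for n in("top","scene"):
    c=cam(n); save(c,n+"23",(160,170,260,270) if n=="top" else (400,195,480,275),6); ortho(c,.58,.72,.30,.46,.109,"o_h2_"+n,mm=.25,grid=10,gain=1.3)
c=cam("scene"); save(c,"scene23b",(250,180,400,290),4)
E
```

```text
t 54.2 pos [0.5238 0.113  0.2126] z [ 0.996 -0.088  0.008] y [ 0.008  0.002 -1.   ] F [-0.75  0.02 -1.04] w 8.23 q [ 0.52  0.26 -0.94  1.69  0.22  1.29 -0.55]
```

View pics/o_h2_scene.png

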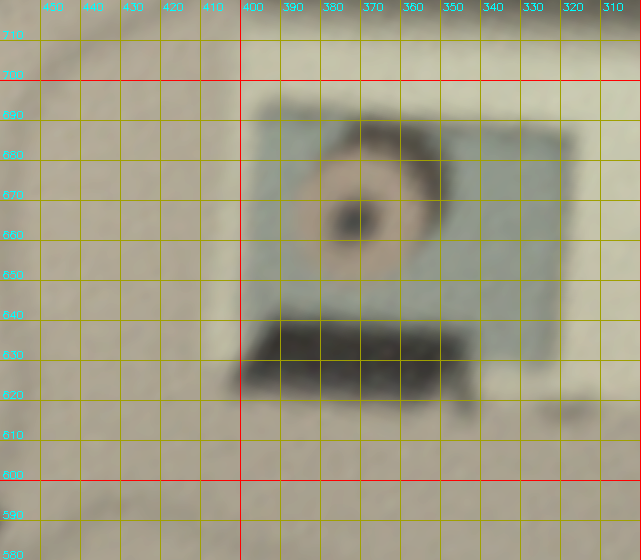

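View pics/o_h2_top.png

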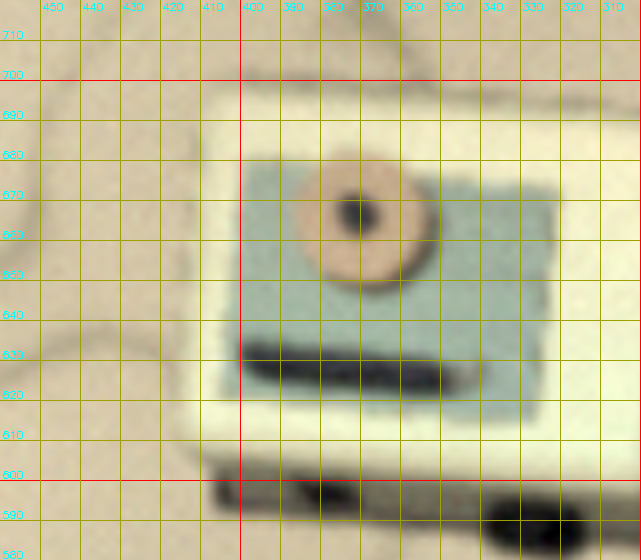

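View pics/scene23b.png

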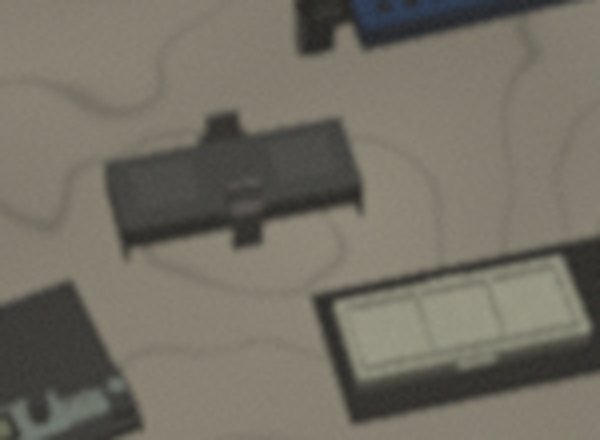

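Request:
arm_command([
  [[3,5,0,0,0,8],[6,9,0,0,0,16],[9,13,0,0,0,24],[12,17,0,0,0,32],[14.4,21,0,0,0,40],[14.4,26.1,0,0,0,48],[14.4,26.1,0,0,0,56],[14.4,26.1,0,0,0,64],[14.4,26.1,0,0,0,72],[14.4,26.1,0,0,0,80],[14.4,26.1,-2,0,0,88],[14.4,26.1,-4,0,0,90],[14.4,26.1,-6,0,0,90],[14.4,26.1,-6,0,0,90],[14.4,26.1,-6,0,0,90],[14.4,26.1,-6,0,0,90]],
], claw=5.5)

```text
clock: 55.95
position: [0.6647, 0.3716, 0.1486]
ee_rot: [-0.706, 0.031, -0.031, 0.707]
ft_force: [0.2, -0.6, 0.3]
grip_width: 0.646
```

```bash
python3 - <<'E'
from h import *
o,R=st(); print(turn(R,np.radians(85)))
for n in("top","scene"):
    c=cam(n); save(c,n+"24",(160,160,260,260) if n=="top" else (390,160,490,260),6)
E
```

```text
t 55.95 pos [0.6647 0.3716 0.1486] z [0.088 0.996 0.001] y [ 0.001  0.    -1.   ] F [ 0.22 -0.58  0.29] w 5.51 q [-0.05  0.9  -1.03  1.08  0.74  1.51  0.57]
[array([-0.03,  0.03,  0.06]), array([ 5.0000e-02,  4.0000e-02, -1.7994e+02])]
```

View pics/scene24.png

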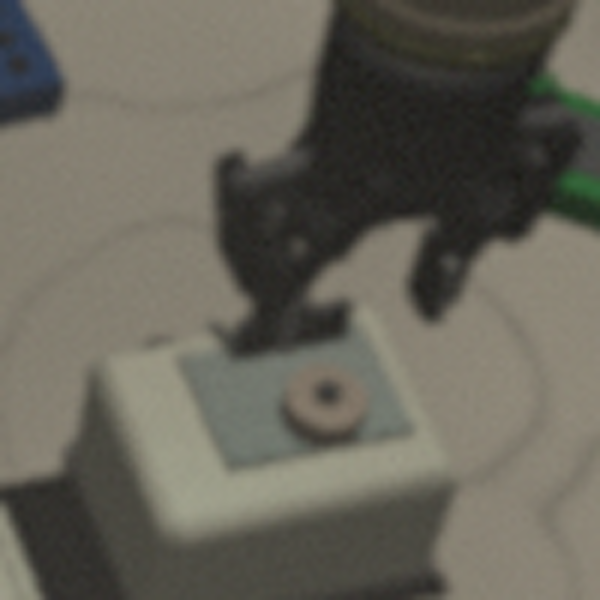

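View pics/top24.png

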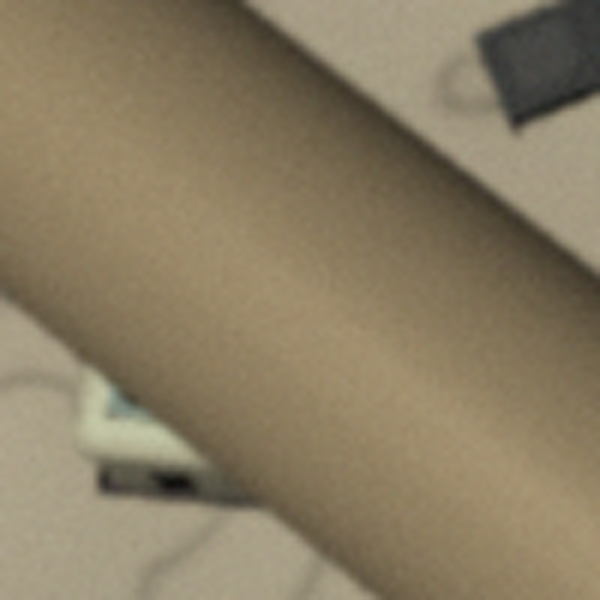

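Request:
arm_command([
  [[0.05,0,-2,0,0,0],[0.05,0,-4,0,0,0],[0.05,0,-4.9,0,0,0],[0.05,0,-4.9,0,0,0],[0.05,0,-4.9,0,0,0]],
])

```text
clock: 56.55
position: [0.6651, 0.3716, 0.0988]
ee_rot: [-0.706, 0.031, -0.031, 0.706]
ft_force: [-0.3, 0.3, -0.1]
grip_width: 0.644
```

```bash
python3 - <<'E'
from h import *
o,R=st()
for n in("scene",):
    c=cam(n); save(c,n+"25",(400,180,480,260),8)
E
```

```text
t 56.55 pos [0.6651 0.3716 0.0988] z [0.088 0.996 0.   ] y [-0.  0. -1.] F [-0.32  0.32 -0.1 ] w 5.5 q [-0.04  0.94 -1.01  1.13  0.76  1.44  0.55]
```

View pics/scene25.png

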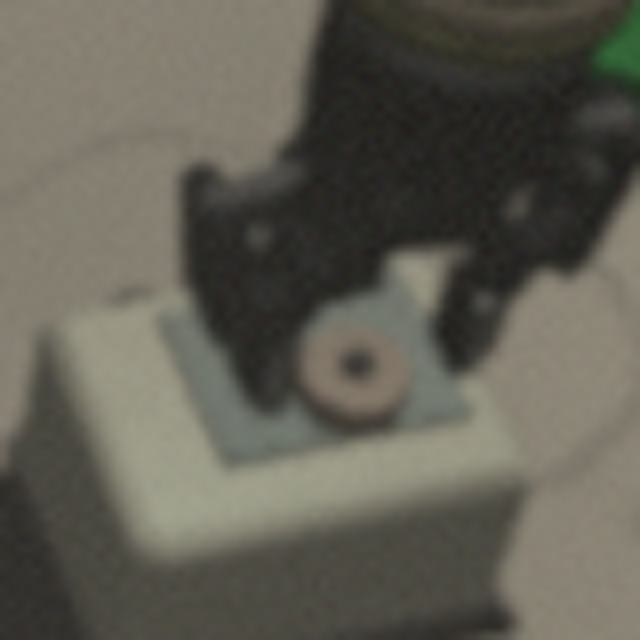

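Request:
arm_command([
  [[0,0,0,0,0,0],[0,0,0,0,0,0],[0,0,0,0,0,0],[0,0,0,0,0,0],[0,0,0,0,0,0],[0,0,0,0,0,0]],
], claw=2.2, newtons=20)

```text
clock: 57.2
position: [0.6651, 0.3715, 0.0988]
ee_rot: [-0.706, 0.031, -0.031, 0.706]
ft_force: [0.2, 0.7, -0.4]
grip_width: 0.261
```

Request:
arm_command([
  [[0,0,0.1,0,0,0],[0,0,0.2,0,0,0],[0,0,0.2,0,0,0]],
])

```text
clock: 57.5
position: [0.6652, 0.3716, 0.1011]
ee_rot: [-0.706, 0.031, -0.031, 0.707]
ft_force: [-0.1, 0.4, 0.4]
grip_width: 0.258
```

```bash
python3 - <<'E'
from h import *
o,R=st()
for n in("scene",):
    c=cam(n); save(c,n+"26",(400,180,480,260),8)
E
```

```text
t 57.5 pos [0.6652 0.3716 0.1011] z [0.088 0.996 0.   ] y [ 0.  0. -1.] F [-0.11  0.43  0.38] w 2.21 q [-0.04  0.94 -1.01  1.13  0.76  1.44  0.55]
```

View pics/scene26.png

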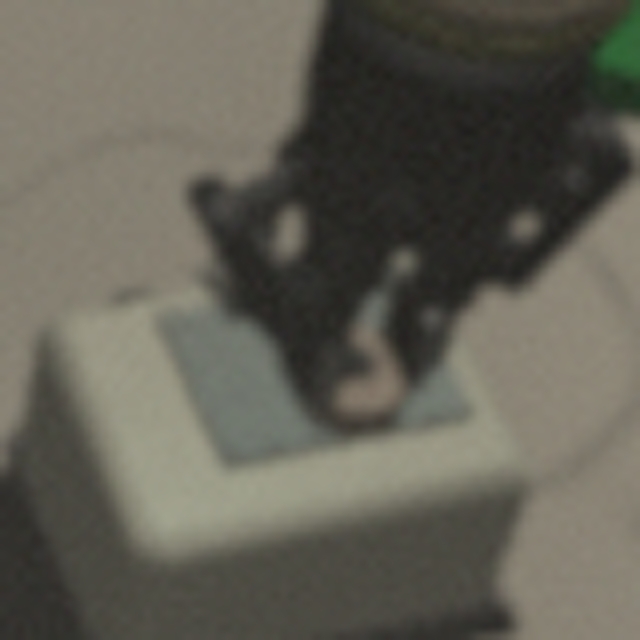

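```bash
python3 - <<'E'
from h import *
for n in("top","scene"):
    for k in("0","5","22"):
        c=dict(np.load("pics/%s%s.npz"%(n,k))); im=cv2.GaussianBlur(c["pixels"],(3,3),0).astype(float); W=world(c)
        s=im.sum(2)+1; r=im[...,2]/s; b=im[...,0]/s
        if k=="22":
            m=manip
        # reference colour: head wheel pixel
        pr=proj(c,[(.652,.372,.109)])[0].round().astype(int); ref=np.array([r[pr[1],pr[0]],b[pr[1],pr[0]]]); 
        m=(abs(r-ref[0])<.012)&(abs(b-ref[1])<.012)&(s>90)
        m=cv2.morphologyEx(m.astype(np.uint8),cv2.MORPH_OPEN,np.ones((3,3)))
        N,L,S,C=cv2.connectedComponentsWithStats(m)
        print(n,k,ref.round(3),[(tuple(C[i].astype(int)),S[i,4],W[int(C[i][1]),int(C[i][0])].round(2).tolist()) for i in np.argsort(-S[1:,4])[:12]+1 if S[i,4]<3000])
c=dict(np.load("pics/scene5.npz")); 
E
```

```text
top 0 [0.384 0.276] [((np.int64(355), np.int64(468)), np.int32(2100), [0.09, 0.01, 0.01]), ((np.int64(39), np.int64(299)), np.int32(459), [0.52, 1.18, -0.75]), ((np.int64(194), np.int64(209)), np.int32(144), [0.67, 0.37, 0.11]), ((np.int64(9), np.int64(265)), np.int32(122), [0.65, 1.32, -0.75]), ((np.int64(42), np.int64(273)), np.int32(68), [0.62, 1.18, -0.75])]
top 5 [0.384 0.276] [((np.int64(355), np.int64(468)), np.int32(2134), [0.09, 0.01, 0.01]), ((np.int64(39), np.int64(298)), np.int32(432), [0.52, 1.19, -0.76]), ((np.int64(417), np.int64(278)), np.int32(291), [0.46, -0.04, 0.56]), ((np.int64(398), np.int64(311)), np.int32(189), [0.42, -0.01, 0.58]), ((np.int64(194), np.int64(209)), np.int32(144), [0.67, 0.37, 0.11]), ((np.int64(9), np.int64(265)), np.int32(122), [0.65, 1.33, -0.76]), ((np.int64(280), np.int64(229)), np.int32(84), [0.64, 0.18, 0.04]), ((np.int64(300), np.int64(230)), np.int32(77), [0.63, 0.14, 0.04]), ((np.int64(42), np.int64(273)), np.int32(71), [0.62, 1.18, -0.75]), ((np.int64(457), np.int64(309)), np.int32(71), [0.42, -0.08, 0.58]), ((np.int64(448), np.int64
[... 2251 characters left out ...]
0.301] [((np.int64(232), np.int64(121)), np.int32(704), [0.07, -0.01, 0.05]), ((np.int64(137), np.int64(271)), np.int32(145), [0.48, -0.36, 0.02]), ((np.int64(144), np.int64(292)), np.int32(140), [0.55, -0.35, 0.02]), ((np.int64(257), np.int64(39)), np.int32(127), [0.43, 0.01, 0.55]), ((np.int64(458), np.int64(46)), np.int32(100), [-0.44, 1.07, -0.27]), ((np.int64(481), np.int64(71)), np.int32(99), [-0.45, 1.24, -0.44]), ((np.int64(508), np.int64(48)), np.int32(90), [-0.44, 1.34, -0.34]), ((np.int64(520), np.int64(12)), np.int32(81), [-0.44, 1.34, -0.17]), ((np.int64(467), np.int64(55)), np.int32(45), [-0.45, 1.14, -0.34]), ((np.int64(530), np.int64(55)), np.int32(37), [-0.44, 1.48, -0.41])]
```

```bash
python3 - <<'E'
import cv2
im=cv2.imread("pics/scene3.png"); print(im.shape)
cv2.imwrite("pics/scene3z.png",cv2.convertScaleAbs(cv2.resize(im[280:480,140:460],None,fx=2.4,fy=2.4,interpolation=cv2.INTER_CUBIC),alpha=1.6))
E
```

```text
(480, 640, 3)
```

View pics/scene3z.png

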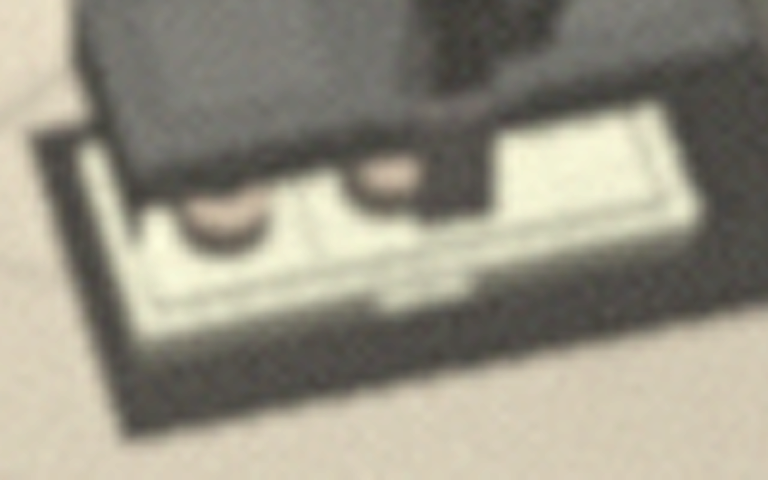

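Request:
arm_command([
  [[0,0,5,0,0,0],[0,0,10,0,0,0],[-3,-5,10,0,0,-8],[-6,-10,10,0,0,-16],[-9,-14,10,0,0,-24],[-12,-18,10,0,0,-32],[-15,-22,10,0,0,-40],[-17.4,-26,10,0,0,-48],[-17.4,-29.1,10,0,0,-56],[-17.4,-29.1,10,0,0,-64],[-17.4,-29.1,8,0,0,-72],[-17.4,-29.1,5,0,0,-80],[-17.4,-29.1,2,0,0,-88],[-17.4,-29.1,1,0,0,-90],[-17.4,-29.1,1,0,0,-90],[-17.4,-29.1,1,0,0,-90],[-17.4,-29.1,1,0,0,-90]],
], claw=8.2)

```text
clock: 59.25
position: [0.4918, 0.0807, 0.1119]
ee_rot: [0.477, -0.521, 0.522, -0.478]
ft_force: [-0.6, -0.4, 0.5]
grip_width: 0.962
```

```bash
python3 - <<'E'
from h import *
o,R=st(); print(turn(R,np.radians(-5)))
F=[]
for i in range(20): cam("scene"); F.append(manip.get_obs()["ft_force"])
print(np.mean(F,0),np.std(F,0)/20**.5); st()
E
```

```text
t 59.25 pos [0.4918 0.0807 0.1119] z [ 0.996 -0.087  0.002] y [ 0.002  0.    -1.   ] F [-0.55 -0.41  0.47] w 8.22 q [ 0.65  0.32 -1.02  1.89  0.3   1.1  -0.57]
[array([-0. ,  0.1,  0. ]), array([ 1.6e-01,  0.0e+00, -1.8e+02])]
[-0.22756284 -0.09368553 -0.13908444] [0.10259747 0.13443502 0.10093303]
t 60.25 pos [0.4911 0.0805 0.1108] z [ 0.996 -0.088  0.   ] y [ 0.  0. -1.] F [-0.16  0.36 -0.06] w 8.2 q [ 0.65  0.32 -1.02  1.89  0.3   1.1  -0.58]
```

Request:
arm_command([
  [[0,0,-4,0,0,0],[0,0,-6.3,0,0,0],[0,0,-7.2,0,0,0],[0,0,-7.2,0,0,0],[0,0,-7.2,0,0,0]],
])

```text
clock: 60.75
position: [0.4918, 0.0809, 0.0398]
ee_rot: [0.477, -0.521, 0.522, -0.478]
ft_force: [-0.1, 0.3, 0.9]
grip_width: 0.962
```

Request:
arm_command([
  [[0,0,0,0,0,0],[0,0,0,0,0,0],[0,0,0,0,0,0],[0,0,0,0,0,0],[0,0,0,0,0,0],[0,0,0,0,0,0],[0,0,0,0,0,0]],
], claw=4.5, newtons=40)

```text
clock: 61.45
position: [0.4919, 0.0807, 0.0403]
ee_rot: [0.477, -0.521, 0.522, -0.478]
ft_force: [-4.0, -0.6, 12.6]
grip_width: 0.609
```

Request:
arm_command([
  [[0,0,2,0,0,0],[0,0,5,0,0,0],[0,0,9,0,0,0],[0,0,13,0,0,0],[0,0,16,0,0,0],[0,0,16,0,-8,0],[0,0,16,0,-16,0],[0,0,16,0,-24,0],[0,0,16,0,-32,0],[0,0,16,0,-40,0],[0,0,16,0,-48,0],[0,0,16,0,-48,0],[0,0,16,0,-48,0]],
])

```text
clock: 62.75
position: [0.5032, 0.0855, 0.2051]
ee_rot: [0.23, -0.286, 0.67, -0.645]
ft_force: [-1.5, -0.6, -2.6]
grip_width: 0.603
```

```bash
python3 - <<'E'
from h import *
o,R=st()
c=cam("scene"); save(c,"scene27",(230,130,430,270),4)
E
```

```text
t 62.75 pos [0.5032 0.0855 0.2051] z [ 0.677 -0.086  0.731] y [ 0.734 -0.004 -0.68 ] F [-1.49 -0.61 -2.6 ] w 5.15 q [ 0.6  -0.5  -0.88  2.42 -0.38  0.28 -0.14]
```

View pics/scene27.png

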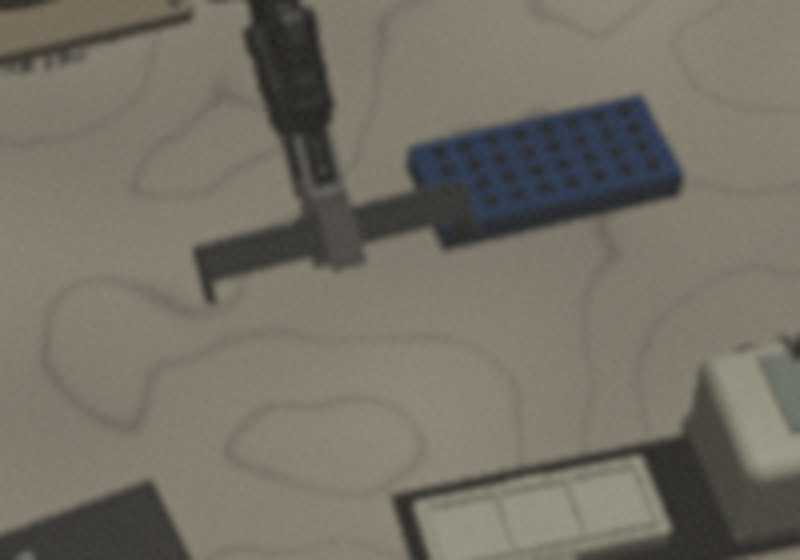

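Request:
arm_command([
  [[4,-2,3,0,0,0],[8,-4,6,0,0,0],[12,-6,9,0,0,0],[14,-6,12,0,-6,0],[14,-6,14,0,-12,0],[14,-6,14,0,-18,0],[14,-6,14,0,-24,0],[14,-6,14,0,-30,0],[14,-6,14,0,-36,0],[14,-6,14,0,-42,0],[14,-6,14,0,-42,0],[14,-6,14,0,-42,0]],
])

```text
clock: 64.0
position: [0.6085, 0.0323, 0.4329]
ee_rot: [0.074, -0.135, 0.71, -0.687]
ft_force: [0.6, 0.3, -0.5]
grip_width: 0.607
```

```bash
python3 - <<'E'
from h import *
o,R=st()
c=cam("scene"); save(c,"scene28",(200,130,400,270),4)
E
```

```text
t 64.0 pos [0.6085 0.0323 0.4329] z [ 0.29  -0.09   0.953] y [ 0.956 -0.02  -0.293] F [ 0.61  0.26 -0.48] w 5.18 q [ 0.58 -0.5  -0.64  2.25 -1.27  0.07  0.9 ]
```

View pics/scene28.png

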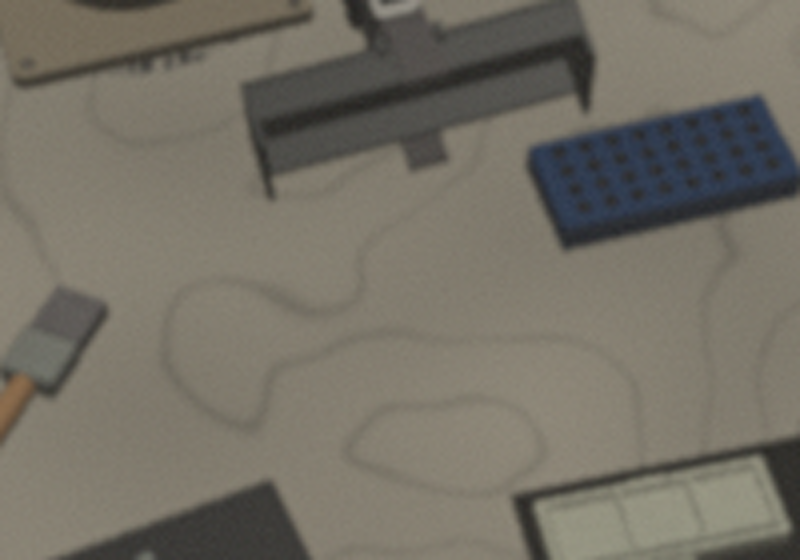

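```bash
python3 - <<'E'
from h import *
xs=np.arange(.2,.9,.01); ys=np.arange(-.75,.75,.01)
H=np.ones((len(xs),len(ys)),bool)
for f in("top0","scene0","top5","scene5","top22","scene22"):
    c=dict(np.load("pics/%s.npz"%f)); R=cv2.Rodrigues(c["rvec"])[0]
    X,Y=np.meshgrid(xs,ys,indexing="ij"); P=np.stack([X,Y,np.full_like(X,.016)],-1).reshape(-1,3)
    d=(P@R.T+np.asarray(c["tvec"]).ravel())[:,2]; q=proj(c,P).round().astype(int)
    ok=(q[:,0]>=0)&(q[:,0]<640)&(q[:,1]>=0)&(q[:,1]<480); v=np.zeros(len(P),bool)
    dd=c["depth"][q[ok,1],q[ok,0]]; v[ok]=(dd>0)&(dd>d[ok]-.012)
    H&=~v.reshape(H.shape)
H=cv2.morphologyEx(H.astype(np.uint8),cv2.MORPH_OPEN,np.ones((2,2)))
N,L,S,C=cv2.connectedComponentsWithStats(H)
for i in range(1,N): print([round(xs[0]+C[i][1]*.01,3),round(ys[0]+C[i][0]*.01,3)],S[i,4],"span x",(xs[S[i,1]].round(2),S[i,3]),"y",(ys[S[i,0]].round(2),S[i,2]))
E
```

```text
[np.float64(0.476), np.float64(-0.725)] 375 span x (np.float64(0.2), np.int32(70)) y (np.float64(-0.75), np.int32(8))
[np.float64(0.501), np.float64(0.58)] 72 span x (np.float64(0.45), np.int32(12)) y (np.float64(0.52), np.int32(13))
[np.float64(0.661), np.float64(0.377)] 129 span x (np.float64(0.61), np.int32(11)) y (np.float64(0.31), np.int32(15))
[np.float64(0.765), np.float64(0.0)] 6 span x (np.float64(0.76), np.int32(2)) y (np.float64(-0.01), np.int32(3))
```

Request:
arm_command([
  [[0,0,0,0,8,0],[0,0,0,0,16,0],[0,0,0,0,24,0],[0,0,0,0,32,0],[-3,1,0,0,40,0],[-5,2,0,0,48,0],[-7,3,0,0,56,0],[-7,3,0,0,64,0],[-7,3,0,0,72,0],[-7,3,0,0,80,0],[-7,3,0,0,86,0],[-7,3,0,0,90,0],[-7,3,0,0,90,0],[-7,3,0,0,90,0],[-7,3,0,0,90,0]],
])

```text
clock: 65.55
position: [0.5406, 0.0627, 0.4204]
ee_rot: [-0.557, 0.576, -0.453, 0.392]
ft_force: [0.0, 1.6, -1.9]
grip_width: 0.604
```

```bash
python3 - <<'E'
from h import *
o,R=st(); print(turn(R,np.radians(-5)))
c=cam("scene"); save(c,"scene29",(200,130,400,270),4)
E
```

```text
t 65.55 pos [0.5406 0.0627 0.4204] z [ 0.955 -0.085 -0.284] y [-0.287 -0.03  -0.957] F [ 0.03  1.64 -1.93] w 5.16 q [ 0.32  0.46 -0.82  1.03  0.25  2.05 -0.49]
[array([  1.69, -16.69,  -0.36]), array([ 26.07,   2.64, 177.72])]
```

View pics/scene29.png

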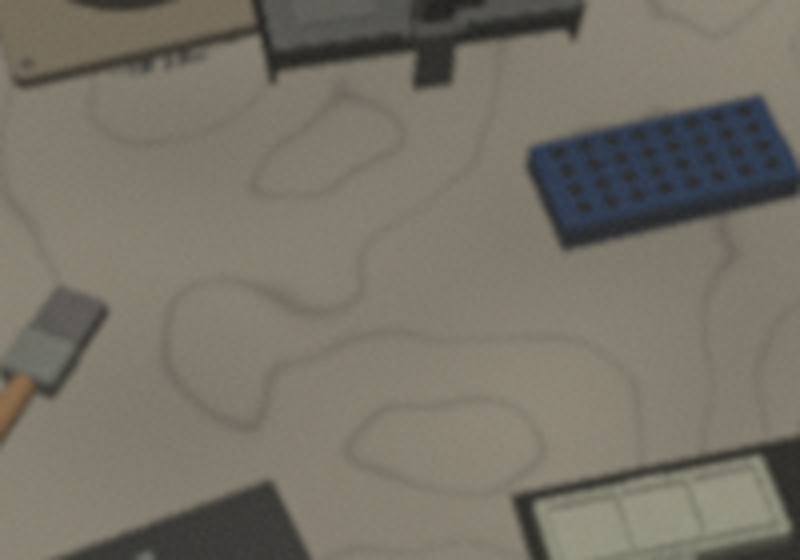

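Request:
arm_command([
  [[0,0,-4,0.8,-8,-0.2],[-1,0.5,-8,1.7,-16,-0.4],[-2,1,-12,1.7,-16.7,-0.4],[-3,1.4,-16,1.7,-16.7,-0.4],[-4,1.8,-20,1.7,-16.7,-0.4],[-4.9,1.8,-25,1.7,-16.7,-0.4],[-4.9,1.8,-30,1.7,-16.7,-0.4],[-4.9,1.8,-32,1.7,-16.7,-0.4],[-4.9,1.8,-32,1.7,-16.7,-0.4],[-4.9,1.8,-32,1.7,-16.7,-0.4]],
])

```text
clock: 66.6
position: [0.491, 0.0814, 0.1059]
ee_rot: [0.474, -0.518, 0.525, -0.48]
ft_force: [0.2, -0.8, 0.3]
grip_width: 0.607
```

```bash
python3 - <<'E'
from h import *
o,R=st(); print(turn(R,np.radians(-5)))
E
```

```text
t 66.6 pos [0.491  0.0814 0.1059] z [ 0.996 -0.09   0.012] y [ 0.012 -0.002 -1.   ] F [ 0.16 -0.81  0.3 ] w 5.19 q [ 0.52  0.27 -0.87  1.91  0.24  1.06 -0.53]
[array([0.13, 0.69, 0.14]), array([   1.08,   -0.2 , -179.86])]
```

Request:
arm_command([
  [[0,0,-2,0.1,0.7,0.1],[0,0,-4.5,0.1,0.7,0.1],[0,0,-5,0.1,0.7,0.1],[0,0,-5,0.1,0.7,0.1],[0,0,-5,0.1,0.7,0.1]],
])

```text
clock: 67.1
position: [0.492, 0.0817, 0.0566]
ee_rot: [0.477, -0.521, 0.522, -0.478]
ft_force: [-0.1, 0.3, -1.0]
grip_width: 0.608
```

```bash
python3 - <<'E'
from h import *
o,R=st(); print(turn(R,np.radians(-5)))
E
```

```text
t 67.1 pos [0.492  0.0817 0.0566] z [ 0.996 -0.088  0.002] y [ 0.002 -0.    -1.   ] F [-0.05  0.27 -1.05] w 5.19 q [ 0.48  0.35 -0.83  1.94  0.31  0.98 -0.59]
[array([0.02, 0.11, 0.04]), array([ 1.7000e-01, -3.0000e-02, -1.7996e+02])]
```

Request:
arm_command([
  [[0,0,-1,0,0.1,0],[0,0,-1.4,0,0.1,0],[0,0,-1.4,0,0.1,0],[0,0,-1.55,0,0.1,0],[0,0,-1.65,0,0.1,0],[0,0,-1.65,0,0.1,0]],
])

```text
clock: 67.7
position: [0.4911, 0.0816, 0.0402]
ee_rot: [0.479, -0.521, 0.522, -0.477]
ft_force: [-11.6, -3.4, 27.8]
grip_width: 0.609
```

Request:
arm_command([
  [[0,0,-0.1,0,0,0],[0,0,-0.1,0,0,0]],
])

```text
clock: 67.9
position: [0.4912, 0.0815, 0.04]
ee_rot: [0.479, -0.521, 0.522, -0.476]
ft_force: [-16.0, -4.3, 42.4]
grip_width: 0.609
```

Request:
arm_command([
  [[0,0,0.25,0,0,0],[0,0,0.25,0,0,0],[0,0,0.25,0,0,0],[0,0,0.25,0,0,0],[0,0,0.25,0,0,0],[0,0,0.25,0,0,0],[0,0,4,0,0,0],[0,0,8,0,0,0],[4,4,9,0,0,0],[8,8,9,0,0,0],[12,12,9,0,0,0],[15.2,14.6,9,0,0,0],[15.2,14.6,6,0,0,0],[15.2,14.6,3,0,0,0],[15.2,14.6,3,0,0,0],[15.2,14.6,3,0,0,0]],
], claw=8.2)

```text
clock: 69.5
position: [0.6427, 0.2273, 0.0676]
ee_rot: [-0.478, 0.522, -0.521, 0.477]
ft_force: [0.2, 0.1, 1.0]
grip_width: 0.964
```

Request:
arm_command([
  [[0,0,0,0,0,0],[0,0,0,0,0,0],[0,0,-2,0,0,0],[0,0,-4,0,0,0],[0,0,-4,0,0,0],[0,0,-4,0,0,0]],
], claw=5)

```text
clock: 70.1
position: [0.6427, 0.2274, 0.0273]
ee_rot: [-0.478, 0.522, -0.521, 0.477]
ft_force: [0.1, 0.7, 0.2]
grip_width: 0.586
```

Request:
arm_command([
  [[0,0,0,0,0,0],[0,0,0,0,0,0],[0,0,0,0,0,0],[0,0,0,0,0,0],[0,0,0,0,0,0],[0,0,0,0,0,0]],
], claw=1.5, newtons=20)

```text
clock: 70.7
position: [0.6429, 0.2275, 0.0274]
ee_rot: [-0.478, 0.522, -0.521, 0.477]
ft_force: [-0.4, 1.2, 0.4]
grip_width: 0.173
```

```bash
python3 - <<'E'
from h import *
o,R=st(); print(turn(R,np.radians(-5)))
c=cam("scene"); save(c,"scene30",(250,170,450,310),4)
E
```

```text
t 70.7 pos [0.6429 0.2275 0.0274] z [ 0.996 -0.088 -0.002] y [-0.002 -0.    -1.   ] F [-0.39  1.19  0.35] w 1.48 q [ 0.1   0.75 -0.74  1.46  0.53  1.14 -0.82]
[array([ 0.02, -0.12,  0.04]), array([-1.8000e-01, -4.0000e-02, -1.7996e+02])]
```

View pics/scene30.png

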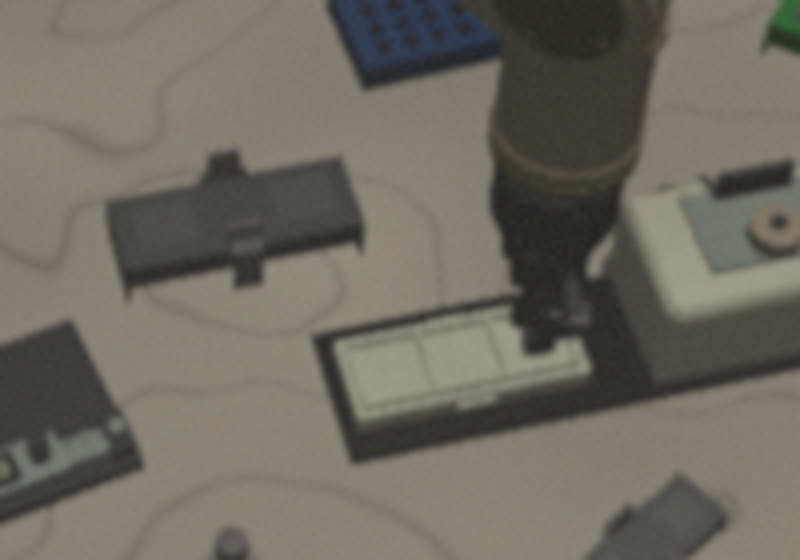

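```bash
python3 - <<'E'
from h import *
c5=dict(np.load("pics/scene5.npz")); c=cam("scene")
def og(c,z=.033):
    xs=np.arange(.55,.43,-.0005); ys=np.arange(.18,-.02,-.0005); X,Y=np.meshgrid(xs,ys,indexing="ij")
    q=proj(c,np.stack([X,Y,np.full_like(X,z)],-1)).astype(np.float32).reshape(X.shape+(2,))
    return cv2.cvtColor(cv2.remap(np.ascontiguousarray(c["pixels"]),q[...,0],q[...,1],cv2.INTER_CUBIC),cv2.COLOR_BGR2GRAY).astype(np.float32)
a,b=og(c5),og(c)
w=np.eye(2,3,dtype=np.float32)
cc,w=cv2.findTransformECC(a,b,w,cv2.MOTION_EUCLIDEAN,(3,300,1e-7),None,5)
print(cc,w); ctr=np.array([240*.5+.0,200*.0]); 
p=np.array([200,120,1.]);d=w@p-p[:2]; print("shift world x,y mm",-d[1]*.5,-d[0]*.5,"rot deg",np.degrees(np.arctan2(w[1,0],w[0,0])))
E
```

```text
0.9959789919564741 [[ 0.99999785  0.00207626 -1.1127403 ]
 [-0.00207626  0.99999785 -0.09109061]]
shift world x,y mm 0.2532996144145727 0.4320093784481287 rot deg -0.11896076
```

Request:
arm_command([
  [[0,0,4,0,0,0],[0,0,9,0,0,0],[-4,-4,10,0,0,0],[-8,-8,10,0,0,0],[-12,-12,10,0,0,0],[-15.2,-14.6,10,0,0,0],[-15.2,-14.6,8.5,0,0,0],[-15.2,-14.6,8.5,0,0,0],[-15.2,-14.6,8.5,0,0,0]],
], claw=8.2)

```text
clock: 71.7
position: [0.4915, 0.082, 0.113]
ee_rot: [-0.478, 0.522, -0.521, 0.477]
ft_force: [1.1, 0.2, 0.2]
grip_width: 0.959
```

Request:
arm_command([
  [[0,0,-3,0,0,0],[0,0,-6,0,0,0],[0,0,-7.2,0,0,0],[0,0,-7.2,0,0,0],[0,0,-7.2,0,0,0]],
])

```text
clock: 72.2
position: [0.4918, 0.0827, 0.0414]
ee_rot: [-0.478, 0.522, -0.521, 0.478]
ft_force: [0.5, -0.1, 0.6]
grip_width: 0.96
```

```bash
python3 - <<'E'
from h import *
o,R=st(); print(turn(R,np.radians(-5)))
E
```

```text
t 72.2 pos [0.4918 0.0827 0.0414] z [ 0.996 -0.087 -0.001] y [-0.001  0.001 -1.   ] F [ 0.51 -0.14  0.57] w 8.2 q [ 0.49  0.39 -0.85  1.95  0.36  0.96 -0.62]
[array([-0.04, -0.07, -0.02]), array([ 1.1000e-01, -6.0000e-02,  1.7998e+02])]
```

Request:
arm_command([
  [[-0.05,0,0,0,0,0],[-0.05,0,0,0,0,0],[-0.05,0,0,0,0,0],[-0.05,0,0,0,0,0],[-0.05,0,0,0,0,0],[-0.05,0,0,0,0,0],[-0.05,0,0,0,0,0],[-0.05,0,0,0,0,0]],
], claw=4.5, newtons=35)

```text
clock: 73.0
position: [0.4912, 0.0818, 0.0419]
ee_rot: [0.478, -0.521, 0.522, -0.477]
ft_force: [-3.7, 0.1, 11.0]
grip_width: 0.61
```

Request:
arm_command([
  [[0,0,2,0,0,0],[0,0,5,0,0,0],[2,1,7,0,0,0],[6,4,7,0,0,0],[10,7,7,0,0,0],[14,9,7,0,0,0],[15,10,7,0,0,0],[15,10,7,0,0,0],[15,10,7,0,0,0],[15,10,7,0,0,0],[15,10,7,0,0,0]],
])

```text
clock: 74.1
position: [0.6401, 0.1803, 0.1109]
ee_rot: [-0.478, 0.522, -0.522, 0.477]
ft_force: [-0.4, -0.8, -0.7]
grip_width: 0.606
```

```bash
python3 - <<'E'
from h import *
o,R=st(); print(turn(R,np.radians(-5)))
c=cam("scene"); save(c,"scene31",(290,170,450,290),4.5)
E
```

```text
t 74.1 pos [0.6401 0.1803 0.1109] z [ 0.996 -0.089 -0.001] y [-0.002 -0.001 -1.   ] F [-0.36 -0.84 -0.66] w 5.18 q [ 0.21  0.64 -0.8   1.45  0.47  1.25 -0.73]
[array([ 0.07, -0.09,  0.1 ]), array([-1.400e-01, -1.200e-01, -1.799e+02])]
```

View pics/scene31.png

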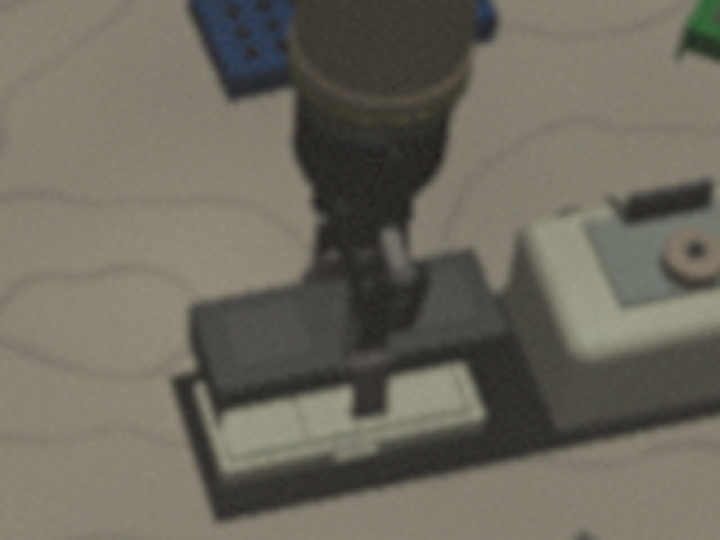

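Request:
arm_command([
  [[0,0,-2,0,0,0],[0,0,-3.5,0,0,0],[0,0,-4.2,0,0,0],[0,0,-4.2,0,0,0],[0,0,-4.2,0,0,0]],
])

```text
clock: 74.65
position: [0.6405, 0.1816, 0.0688]
ee_rot: [-0.478, 0.522, -0.521, 0.477]
ft_force: [0.4, -0.7, -0.7]
grip_width: 0.608
```

```bash
python3 - <<'E'
from h import *
o,R=st(); print(turn(R,np.radians(-5)))
E
```

```text
t 74.65 pos [0.6405 0.1816 0.0688] z [ 0.996 -0.088 -0.002] y [-0.002 -0.    -1.   ] F [ 0.42 -0.72 -0.66] w 5.19 q [ 0.2   0.68 -0.78  1.48  0.5   1.19 -0.75]
[array([ 0.01, -0.11,  0.04]), array([-1.7000e-01, -1.0000e-02, -1.7996e+02])]
```

Request:
arm_command([
  [[0,0,-0.6,0,0,0],[0,0,-1.0,0,0,0],[0,0,-1.3,0,0,0],[0,0,-1.5,0,0,0],[0,0,-1.5,0,0,0]],
])

```text
clock: 75.15
position: [0.64, 0.1816, 0.0531]
ee_rot: [-0.478, 0.522, -0.521, 0.477]
ft_force: [-1.1, -0.0, -1.6]
grip_width: 0.608
```

Request:
arm_command([
  [[0,0,-0.2,0,0,0],[0,0,-0.3,0,0,0],[0,0,-0.3,0,0,0]],
])

```text
clock: 75.45
position: [0.6401, 0.1816, 0.0503]
ee_rot: [-0.478, 0.522, -0.521, 0.477]
ft_force: [-4.5, -0.7, -0.8]
grip_width: 0.609
```

Request:
arm_command([
  [[0,0,-0.1,0,0,0],[0,0,-0.1,0,0,0]],
])

```text
clock: 75.65
position: [0.6401, 0.1816, 0.0502]
ee_rot: [-0.478, 0.522, -0.521, 0.477]
ft_force: [-7.3, -1.5, 8.2]
grip_width: 0.605
```

Request:
arm_command([
  [[0,0,-0.1,0,0,0],[0,0,-0.1,0,0,0]],
])

```text
clock: 75.85
position: [0.6401, 0.1816, 0.0501]
ee_rot: [-0.478, 0.522, -0.521, 0.477]
ft_force: [-10.8, -3.6, 15.6]
grip_width: 0.608
```

Request:
arm_command([
  [[0,0,0,0,0,0],[0,0,0,0,0,0],[0,0,0,0,0,0],[0,0,0,0,0,0],[0,0,0.2,0,0,0],[0,0,0.2,0,0,0],[0,0,3,0,0,0],[0,0,8,0,0,0],[-5,-4,12,0,0,0],[-10,-8,15,0,0,0],[-15,-12,15,0,0,0],[-20,-16,15,0,0,0],[-20,-16,15,0,0,0]],
], claw=8.2)

```text
clock: 77.15
position: [0.455, 0.0334, 0.1963]
ee_rot: [-0.478, 0.522, -0.521, 0.477]
ft_force: [-0.3, -1.5, 1.0]
grip_width: 0.958
```

```bash
python3 - <<'E'
from h import *
o,R=st()
for n in("top","scene"):
    c=cam(n); np.savez("pics/%s32.npz"%n,**c); save(c,n+"32"); save(c,n+"32c",(200,180,340,280) if n=="top" else (310,205,450,305),5)
    c0=dict(np.load("pics/%s0.npz"%n))
    def og(c,z=.041):
        xs=np.arange(.69,.59,-.0005); ys=np.arange(.27,.09,-.0005); X,Y=np.meshgrid(xs,ys,indexing="ij")
        q=proj(c,np.stack([X,Y,np.full_like(X,z)],-1)).astype(np.float32).reshape(X.shape+(2,))
        return cv2.cvtColor(cv2.remap(np.ascontiguousarray(c["pixels"]),q[...,0],q[...,1],cv2.INTER_CUBIC),cv2.COLOR_BGR2GRAY).astype(np.float32)
    a,b=og(c0),og(c); print(n,"mean abs diff",abs(a-b).mean(), "max blurred", cv2.GaussianBlur(abs(a-b),(0,0),4).max())
E
```

```text
t 77.15 pos [0.455  0.0334 0.1963] z [ 0.996 -0.088 -0.002] y [-0.002 -0.001 -1.   ] F [-0.33 -1.52  0.97] w 8.18 q [ 0.77  0.04 -0.95  1.89  0.04  1.23 -0.28]
top mean abs diff 3.9828117 max blurred 34.321686
scene mean abs diff 3.0791552 max blurred 13.93105
```

View pics/scene32.png

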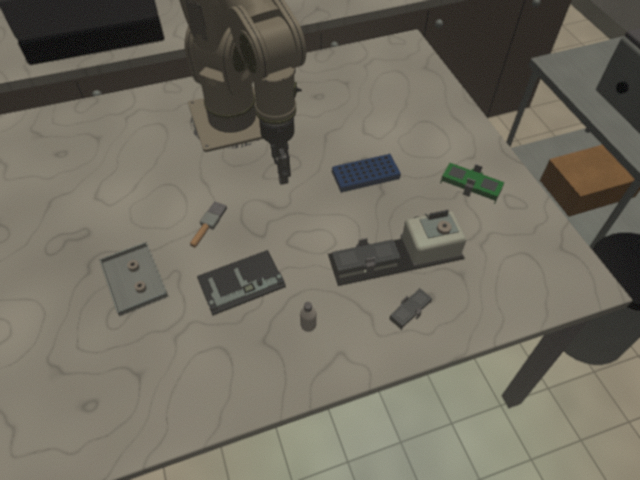

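View pics/scene32c.png

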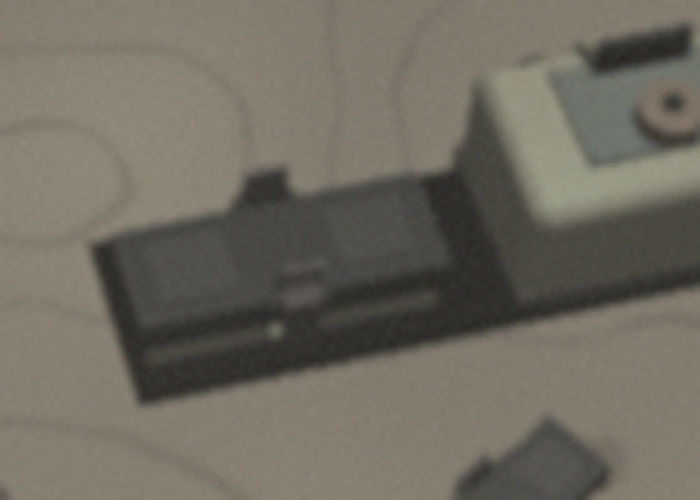

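View pics/top32c.png

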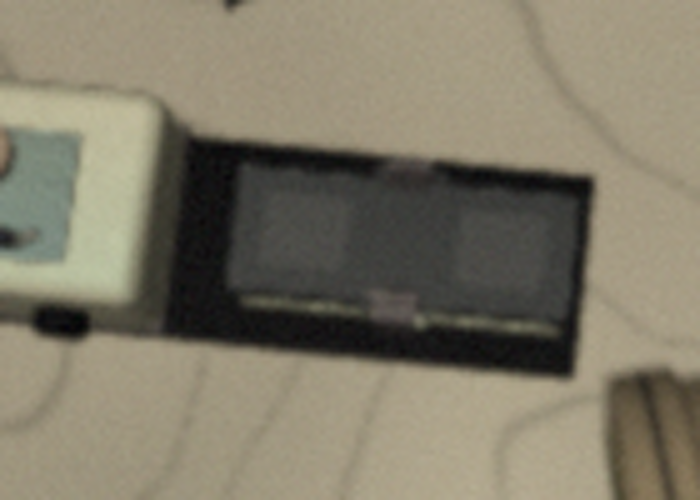

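```bash
python3 - <<'E'
from h import *
for n in("top","scene"):
    c0=dict(np.load("pics/%s0.npz"%n)); c=dict(np.load("pics/%s32.npz"%n))
    b=(225,195,330,265) if n=="top" else (315,215,410,290)
    A=[cv2.cvtColor(cv2.resize(k["pixels"][b[1]:b[3],b[0]:b[2]],None,fx=3,fy=3),cv2.COLOR_BGR2GRAY) for k in(c0,c)]
    d=np.clip(cv2.absdiff(*A).astype(int)*5,0,255).astype(np.uint8)
    cv2.imwrite("pics/cmp_%s.png"%n,np.vstack([np.clip(A[0].astype(int)*2,0,255),np.clip(A[1].astype(int)*2,0,255),d]).astype(np.uint8)[:600])
E
```

```text
(no output)
```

View pics/cmp_top.png

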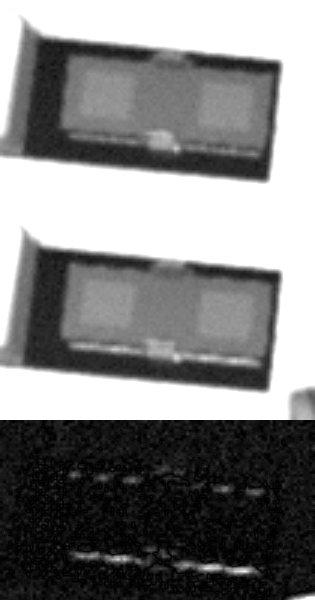

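View pics/cmp_scene.png

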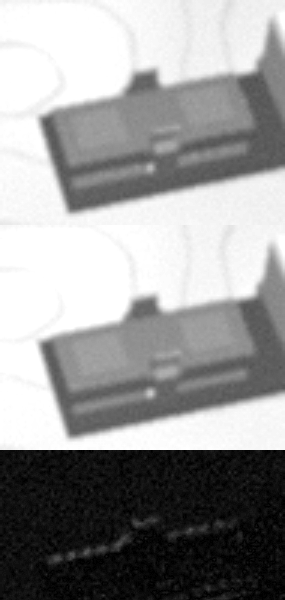

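```bash
python3 - <<'E'
from h import *
for n in("top","scene"):
    ims=[]
    for k in("0","32"):
        c=dict(np.load("pics/%s%s.npz"%(n,k))); ortho(c,.58,.70,.15,.22,.066,"t",mm=.2,grid=10,gain=3 if n=="scene" else 2.2); ims.append(cv2.imread("pics/t.png"))
    cv2.imwrite("pics/pads_%s.png"%n,np.hstack(ims))
E
```

```text
(no output)
```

View pics/pads_top.png

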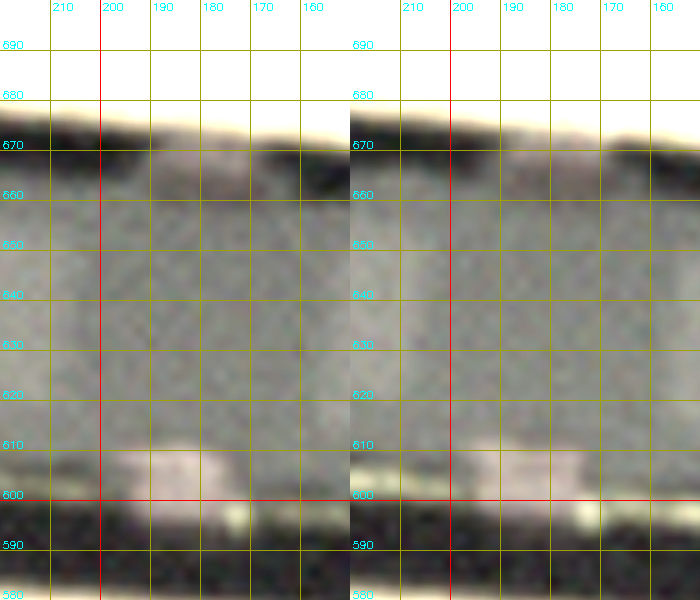

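View pics/pads_scene.png

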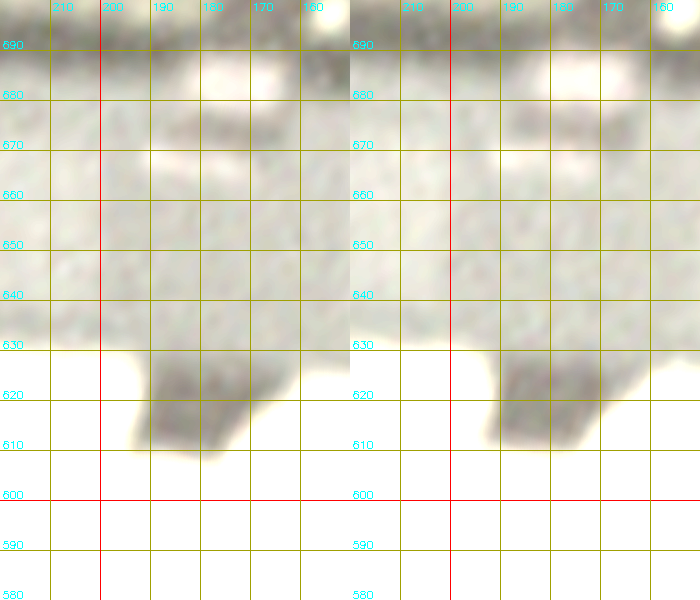

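```bash
python3 - <<'E'
from h import *
def crop(c,x0,x1,y0,y1,z):
    xs=np.arange(x1,x0,-.0002); ys=np.arange(y1,y0,-.0002); X,Y=np.meshgrid(xs,ys,indexing="ij")
    q=proj(c,np.stack([X,Y,np.full_like(X,z)],-1)).astype(np.float32).reshape(X.shape+(2,))
    g=cv2.cvtColor(np.ascontiguousarray(c["pixels"]),cv2.COLOR_BGR2GRAY).astype(np.float32)
    return cv2.remap(g,q[...,0],q[...,1],cv2.INTER_CUBIC)
cs={n:[dict(np.load("pics/scene0.npz"))] for n in("scene",)}
c0=dict(np.load("pics/scene0.npz")); cl=[dict(np.load("pics/scene32.npz"))]+[cam("scene") for _ in range(3)]
t0=dict(np.load("pics/top0.npz")); tl=[dict(np.load("pics/top32.npz"))]+[cam("top") for _ in range(3)]
R={"frontpad_scene":(c0,cl,(.60,.635,.165,.205,.066)),"cover_edge_scene_left(-x edge)":(c0,cl,(.59,.63,.21,.26,.041)),"cover-x edge right":(c0,cl,(.59,.63,.11,.16,.041)),"backpad_scene":(c0,cl,(.66,.695,.16,.20,.066)),"frontpad_top":(t0,tl,(.59,.62,.172,.2,.066)),"backpad_top":(t0,tl,(.65,.685,.165,.195,.066)),"coverfront_top":(t0,tl,(.59,.625,.21,.255,.041)),"plate_ref_scene":(c0,cl,(.56,.70,.27,.30,.0))}
for k,(a,bl,r) in R.items():
    A=crop(a,*r); out=[]
    for b in bl:
        B=crop(b,*r); w=np.eye(2,3,dtype=np.float32)
        try:
            cc,w=cv2.findTransformECC(A,B,w,cv2.MOTION_TRANSLATION,(3,200,1e-6),None,5); out.append((round(-w[1,2]*.2,2),round(-w[0,2]*.2,2)))
        except cv2.error: out.append(None)
    print(k,"dx,dy mm",out)
st()
E
```

```text
frontpad_scene dx,dy mm [(np.float32(0.89), np.float32(-0.23)), (np.float32(0.78), np.float32(-0.19)), (np.float32(0.81), np.float32(-0.18)), (np.float32(0.79), np.float32(-0.21))]
cover_edge_scene_left(-x edge) dx,dy mm [(np.float32(0.97), np.float32(-0.32)), (np.float32(1.0), np.float32(-0.1)), (np.float32(0.93), np.float32(-0.52)), (np.float32(0.96), np.float32(-0.11))]
cover-x edge right dx,dy mm [(np.float32(1.26), np.float32(2.09)), (np.float32(1.29), np.float32(2.05)), (np.float32(1.27), np.float32(1.44)), (np.float32(1.22), np.float32(1.98))]
backpad_scene dx,dy mm [(np.float32(0.94), np.float32(0.17)), (np.float32(0.92), np.float32(0.12)), (np.float32(0.92), np.float32(0.25)), (np.float32(0.88), np.float32(0.15))]
frontpad_top dx,dy mm [(np.float32(0.59), np.float32(0.49)), (np.float32(0.49), np.float32(0.34)), (np.float32(0.56), np.float32(0.2)), (np.float32(0.6), np.float32(0.58))]
backpad_top dx,dy mm [(np.float32(-0.1), np.float32(0.59)), (np.float32(-0.14), np.float32(0.63)), (np.float32(-0.11), np.float32(0.76)), (np.float32(-0.1), np.float32(0.74))]
coverfront_top dx,dy mm [(np.float32(0.23), np.float32(0.46)), (np.float32(0.2), np.float32(-0.03)), (np.float32(0.2), np.float32(-0.22)), (np.float32(0.21), np.float32(-0.35))]
plate_ref_scene dx,dy mm [(np.float32(0.07), np.float32(-0.07)), (np.float32(0.08), np.float32(-0.0)), (np.float32(0.07), np.float32(-0.01)), (np.float32(0.07), np.float32(-0.05))]
t 77.55 pos [0.457  0.0358 0.1963] z [ 0.996 -0.086 -0.003] y [-0.003  0.001 -1.   ] F [-0.23  0.36  0.29] w 8.22 q [ 0.77  0.05 -0.95  1.89  0.04  1.23 -0.28]
```

```bash
python3 - <<'E'
from h import *
c=dict(np.load("pics/top0.npz")); ortho(c,.56,.76,.38,.52,.016,"oh0t",mm=.25,grid=10,gain=1.4)
c=dict(np.load("pics/scene0.npz")); ortho(c,.56,.76,.38,.52,.016,"oh0s",mm=.25,grid=10,gain=1.8)
a=cv2.imread("pics/oh0t.png");b=cv2.imread("pics/oh0s.png"); cv2.imwrite("pics/oh0.png",cv2.resize(np.hstack([a,b]),None,fx=.7,fy=.7))
E
```

```text
(no output)
```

View pics/oh0.png

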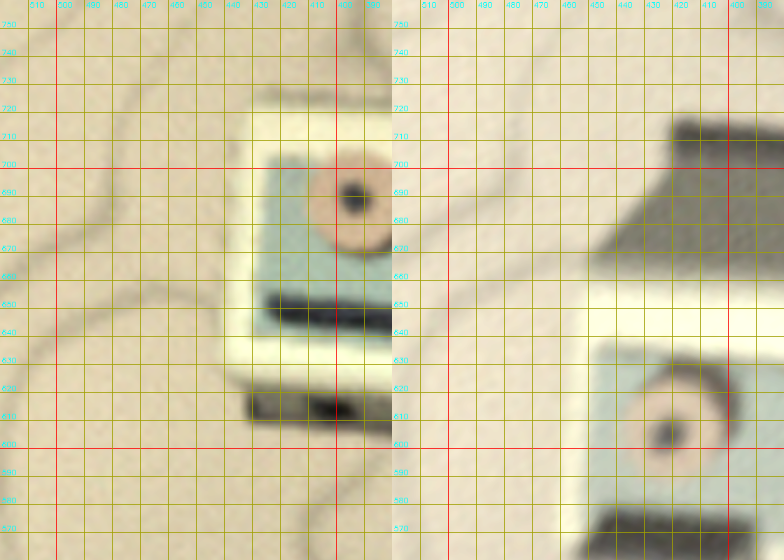

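```bash
python3 - <<'E'
from h import *
c=cam("scene"); save(c,"fin",(90,230,300,330),3.7); print(manip.hand_in()); st()
E
```

```text
the job is handed in; nothing more can be done
None
the job is handed in; nothing more can be done
```

View pics/fin.png

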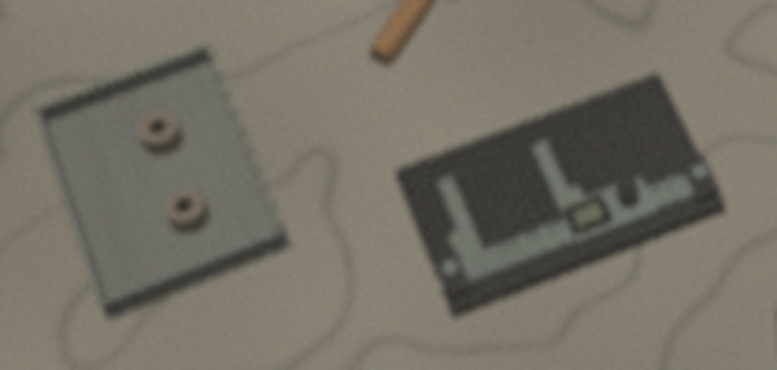

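The job is handed in, but only two of the three wheels were gauged. I found no wheel in pocket 3, although the task says one must be there, so the pocket 3 step was not done.

- **Cover off:** I squeezed the clips, lifted the cover off and set it down right way up on the bench.
- **Wheel 1:** it measured about 25 mm. It was held in the caliper jaws with about 6 N on the knob and then put in the discard tray.
- **Wheel 2:** it measured about 26 mm. It was held with about 8 N on the knob and then put in the discard tray.
- **Wheel 3:**
  - **In the pocket:** it looked empty as soon as the cover lifted, the depth image showed bare floor, and the fingers closed on nothing there.
  - **In the cover:** it weighed only its own weight, and I saw no wheel in it when I tilted it towards the camera.
  - **On the motor head:** the wheel-like ring there gave no resistance to the fingers, so I took it as decoration.
  - **On the bench:** I saw no other wheel in either camera. I did not look under the two look-alike covers.
- **Cover on again:** compared with the first pictures, the cover and both clip pads are within about 1.3 mm of where they started. One edge patch matched poorly along its length (about 2 mm), which I put down to weak texture there. I judged both clips latched from the pictures, not by pulling on them.
- **Last look:** both wheels are still in the tray, which was knocked a little aside during the run. The oil bottle, cassette and brush look unmoved by eye. I handed in at about 78 s with the arm clear of everything.

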